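Load a bearing ring and index it to the gauging station

TASK

Stand the tall grooved bearing ring flat in the nest of the locked carriage at the loading station. Then swing the lock lever to released, push the carriage along its rail to the next station detent, under the dial gauge, and swing the lever back to lock it there, with the ring still in the nest. Set the ring down without dropping it, and leave the other things on the bench where they are.

Things in the scene. Friction and masses are not known exactly. Their poses are not given: they have to be found in the camera images.
- ring: the ring to be gauged: bright steel bearing ring, outside diameter 56, bore 42, 30 high (the tallest of three rings), straight sided with a dark groove round its middle (13 to 17 above its underside); 250 g; stands on the bench; origin at the centre of its underside, z up its axis
- thin_ring: bystander: plain thin steel ring, outside diameter 56, only 12 high; origin at the centre of its underside
- flange_ring: bystander: stepped steel ring, a flange of diameter 56 and 7 thick with a collar of diameter 42 on it, 22 high in all; origin at the centre of its underside
- slide: the fixed gauging slide: grey cast bed 500 long (along its y), 90 wide, rail tops 30 above the bench; its lock bar side (-x, nearer the robot) reaches 111 from the rail's middle line. Origin on the bench under the middle of the rail, at the gauging station. Three stations 120 apart: loading at y = -120, gauging at y = 0, unloading at y = +120
- carriage (a joint): travel of the carriage along the slide's +y, in m: 0 = loading, 0.120 = gauging (the next station), 0.240 = unloading. A spring ball detent holds it at each station and snaps it in from 6 mm either side (about 6 N to pass); it moves only with the lever released. Steel plate 100 wide, 155 long (105 behind the nest centre, 50 ahead of it), top 46.5 above the bench
- nest (a point): centre of the nest on the carriage's top (46.5 above the bench), axes as the slide's: x across, y along the rail to the next station. Four stub pins, diameter 8, 8 high, 35 from the centre at 45 degrees to the rail, keep the ring within 3 of the centre; fingers have room beside the ring along the nest's x and y
- push_plate (a point): centre of the back face of the carriage's upright push plate, 99 behind the nest (towards -y of the slide); point at 78.5 above the bench. The plate is 60 wide across the rail, 8 thick (it lies on the +y side of this point), and stands from 46.5 to 90.5 above the bench. Push this face towards the slide's +y, or pinch the plate's thickness
- gauge_point (a point): fixed point at the gauging station, 46.5 above the bench: where the nest must come; axes as the slide's. The dial gauge stands at +x of it: column 140 away, 220 high, dial 56 to 114 away, 140 to 190 above the bench, and a thin feeler arm at z = 90 reaching in to 8 from this point (the ring passes 10 under it)
- lever (a joint): angle of the lock lever in rad: 0 = locked (turned in towards the rail), 1.4 = released (turned out, towards the robot), growing counterclockwise from above. A detent holds it at each end and snaps in over the last 0.2 rad (about 3 N at the knob). Locking draws a notched bar onto the carriage's pin and works only within 5 mm of a station
- lever_knob (a point): on the axis of the lever's upright black knob, diameter 18, from 50 to 90 above the bench, point at 75; 70 from the pivot
- lever_pivot (a point): on the fixed vertical axis of the lever, at the height of the knob point (75)
- hex_key: bystander: bent hex key, 100 by 30, 8 thick, lying on the bench; origin near the middle of its long arm
- caliper: bystander: steel caliper 200 long, 12 thick; origin under the middle of its beam
- oil_bottle: bystander: white bottle, diameter 56, 150 high; origin at the centre of its foot
- screwdriver: bystander: screwdriver lying on the bench; origin under its middle

How it is judged:
On the way, in this order (a step that is already met when the one before it is completed fails the run):
1. the ring stands flat in the nest, let go, while the carriage is still locked at the loading station (horizontal distance between ring and nest below 0.005 m and z of ring in the frame of nest between -0.003 and 0.003 m and angle between ring's own z axis and vertical below 0.06 rad and contact force between the fingers and ring below 0.1 N and value of joint carriage below 0.01 m and value of joint lever below 0.2 rad and linear speed of ring below 0.02 m/s), for 0.2 s.
2. the lever is swung to released (past 1.25 rad), the ring in the nest and the carriage still at the loading station (horizontal distance between ring and nest below 0.005 m and z of ring in the frame of nest between -0.003 and 0.003 m and angle between ring's own z axis and vertical below 0.06 rad and value of joint lever above 1.25 rad and value of joint carriage below 0.03 m), for 0.1 s.
3. the carriage rests at the gauging station, within 5 mm, the lever still released and the ring in the nest (horizontal distance between ring and nest below 0.005 m and z of ring in the frame of nest between -0.003 and 0.003 m and angle between ring's own z axis and vertical below 0.06 rad and value of joint carriage between 0.115 and 0.125 m and value of joint lever above 1.2 rad and velocity of joint carriage between -0.01 and 0.01 m/s), for 0.3 s.
At the end, for the whole second after the job is handed in: The carriage is at the gauging station (joint within 5 mm of 0.120 m, nest under the gauge point), the lever is locked again (below 0.12 rad), and the ring stands flat in the nest, its underside on the carriage (within 3 mm), within 5 mm of the nest's centre, upright, let go and at rest (horizontal distance between ring and nest below 0.005 m and z of ring in the frame of nest between -0.003 and 0.003 m and angle between ring's own z axis and vertical below 0.06 rad and value of joint carriage between 0.115 and 0.125 m and value of joint lever below 0.12 rad and contact force between the fingers and ring below 0.1 N and linear speed of ring below 0.02 m/s and horizontal distance between nest and gauge_point below 0.0055 m); the robot touches nothing.
It fails at once if the ring is dropped or knocked loose: it moves faster than 0.55 m/s without being held (a fall of about 15 mm) (contact force between the fingers and ring below 0.1 N and linear speed of ring above 0.55 m/s).
It fails at once if another thing on the bench (either other ring, hex key, caliper, oil bottle or screwdriver) is shifted by more than 25 mm (distance of any of thin_ring, flange_ring, hex_key, caliper, oil_bottle, screwdriver from where it was at the start of the episode above 0.025 m).
It also fails if it takes over 72 s, if anything falls off the work surface, if the arm or the gripper's body presses on something with over 40 N, if the wrist force passes 120 N, or if a joint passes its speed limit or range.

ROBOT

A 7-joint arm with a two-finger parallel gripper is mounted at the origin on the work surface. World frame = base frame: x ahead of the robot, y to its left, z up, the work surface at z = 0. Lengths are in m, angles in rad, forces in N, time in s.
With the tool pointing down it reaches from about 0.35 to 0.9 m from the base axis. Payload 7.2 kg.
Tool frame: the origin (TCP) lies midway between the tips of the shut fingers; the grasp point (between the pads) lies robot.hold_point_z behind it (robot.hold_point_z is the distance from the TCP to the grasp point, in m); z points along the fingers, y is the line along which they close (so a half turn about z gives the same grasp; the last joint's range is limited). The gripper opens to 85 mm and grips with 20 to 120 N. Pads are 22 mm wide; open, the fingers measure 114 mm over their backs; the gripper's body (76 mm by 85 mm) begins 54 mm behind the grasp point. The pads swing forward as they close: fully open they stand 13 mm farther back than shut.
Start: joints at [-1.181, 0.411, -0.013, 1.596, 0.006, 1.134, -0.082], TCP at [0.276, 0.561, 0.231] pointing down, gripper open.
Joint ranges: [-2.95, 2.95], [-0.29, 1.99], [-1.47, 1.44], [0.14, 2.54], [-1.03, 4.17], [0.13, 1.85], [-2.86, 2.86]. Speed limits (rad/s): [2.39, 2.39, 3.01, 3.01, 3.14, 3.14, 3.14].

INTERFACE

Orientations are given as a 3x3 rotation matrix whose columns are the frame's x, y, z axes.
In Python, from rig import sense, viewer, order, robot gives the robot as it stands. The module is installed in compiled form; this text tells all that it offers.
- The arm moves only by the tool move_arm, never from a script. Its argument "rows" is a list of rows, each an object with "linear": the shift along the tool's x, y, z in mm, a list of three; "twist": the turn about the tool's z in rad. In form: [{"linear": [x, y, z], "twist": twist}, ...]. A call has exactly 5 rows; each row shifts and turns the commanded pose from where the row before left it, along the tool's axes as they then stand; what a row does not reach is not made up. A row lasts 1/10 s, in which the tool goes at most 50 mm and 8.59 degrees, less where a joint would pass 70% of its speed; a pose out of reach is approached as far as the arm can. A call with a gripper value outside its range is refused whole. "gripper" is the closure, from 0 (fully open) to 1 (shut), set as the call begins (left out, the last holds). The fingers move at their own pace and stop on an object; "squeeze" is the grip in N (left out, the last holds). Time passes only in rows, so rows that do not move let the fingers close, or fill a call up. It gives the time, the measured TCP pose, the force, the opening and the grip force at its end, in the units of the state.
- sense(): the state, without advancing time (a new reading comes with each control period).
- viewer.get_image(name): name is "scene" or "top" or "wrist"; returns a dict with "image" (384x512x3 uint8, red, green, blue), "fx", "fy", "cx", "cy" (pixels), "cam_to_world" (4x4, takes a point from camera to world coordinates); the wrist camera has in their place "tool_from_camera" (4x4, takes a point from camera to tool coordinates, whose origin is the TCP and whose axes are the flange's). Camera axes: x right, y down, z forward; pixel columns grow to the right and rows downward; lengths in m; the calibration is good to about 2 mm. A picture is of the moment at which its call begins: read the wrist's pose just before it. There is no depth.
- order.finish_job(): hands the job in; it is judged then, once.
The state is a dict: "time_s": time; "q": joint angles; "joint_velocities": joint speeds; "joint_torque": joint torques, N m; "eef_pos": TCP position; "tool_rot": TCP orientation; "contact_force": force on the tool from outside, world axes, zero at the start; "moment": the same for the moment, N m; "grip_width": finger opening in m; "grip_force": force on a finger pad.
Only numpy, scipy, OpenCV 4.12 (cv2) and the standard library are available. Lean on these libraries where they do the work, as an engineer would, in place of code of your own. Each camera call takes 0.05 s, during which the arm holds its last target. There are 200 camera calls.

## Working session

There is one attempt and no reset: what is moved stays moved. The work goes in short steps, Python scripts to look and compute and a tool call to move; the robot and the scene stay as the last step left them, time stands still between calls to the robot, and variables do not carry over. Pictures are saved under pics/ and viewed, at most 10 in all, crops included, and the job is handed in when it is done.

Besides the shell and the picture viewer there is one more tool, called after "Request:" as name(argument=value, ...) on one line, values as JSON. move_arm: Moves the arm, as the interface text tells. Its arguments: {"type":"object","properties":{"rows":{"type":"array","items":{"type":"object","properties":{"linear":{"type":"array","items":{"type":"number"}},"twist":{"type":"number"}}}},"gripper":{"type":"number"},"squeeze":{"type":"number"}},"required":["rows"]}

```bash
mkdir -p pics; python3 - <<'E'
from rig import sense, viewer, order, robot
import cv2, numpy as np
s=sense(); print(s['time_s'],s['eef_pos'],s['tool_rot'],s['grip_width'],s['contact_force']); print(robot.hold_point_z)
ims=[]
for n in ['scene','top']:
    d=viewer.get_image(n); np.savez(f'pics/{n}0.npz',**d)
    print(n,d['fx'],d['fy'],d['cx'],d['cy'],np.round(d['cam_to_world'],3).tolist())
    cv2.imwrite(f'pics/{n}0.png',cv2.resize(d['image'][:,:,::-1],(800,600),interpolation=cv2.INTER_CUBIC))
E
```

```text
0.0 [0.27605283 0.56018973 0.23043854] [[-8.97046585e-01  4.41935568e-01 -6.15429083e-04]
 [ 4.41935982e-01  8.97045326e-01 -1.50695441e-03]
 [-1.13908971e-04 -1.62378856e-03 -9.99998675e-01]] 0.08545414610481578 [0.67618101 0.01768436 0.50873075]
0.0187
scene 383.65509681008416 383.65509681008416 254.6523650288918 187.73197142781135 [[0.837, 0.336, -0.432, 0.994], [0.548, -0.519, 0.656, -0.734], [-0.004, -0.786, -0.619, 0.769], [0.0, 0.0, 0.0, 1.0]]
top 455.57243081088257 455.57243081088257 257.68594508277516 196.2938010049866 [[-0.008, -0.997, 0.083, 0.395], [-1.0, 0.008, -0.003, 0.034], [0.002, -0.083, -0.997, 1.552], [0.0, 0.0, 0.0, 1.0]]
```

View pics/top0.png

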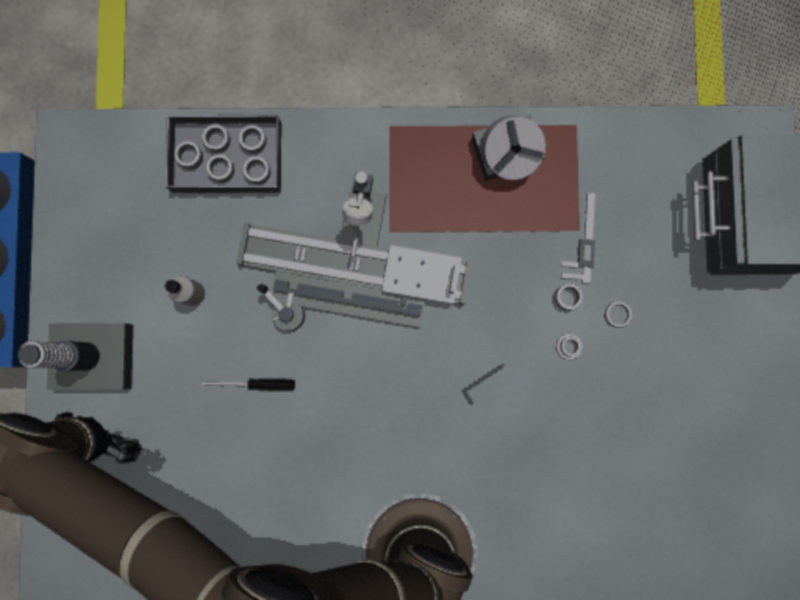

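View pics/scene0.png

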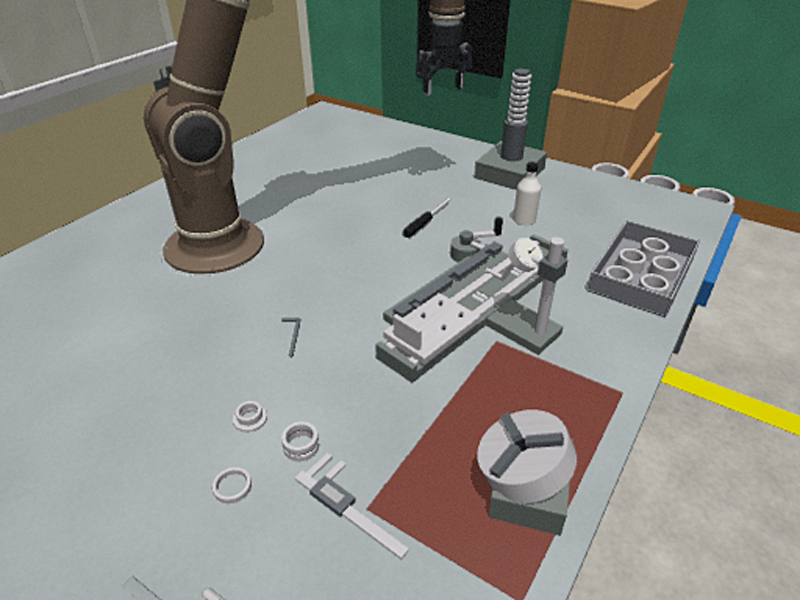

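The top view (800x600) shows the grooved ring at (569,297), the thin ring at (618,314) and the flange ring at (569,346). The carriage is at about (423,275), the lever pivot at (288,315) and the knob at (262,289), turned in, so locked. I'll measure these roughly with the top camera, then refine with the wrist camera.

```bash
cat > h.py <<'E'
from rig import sense, viewer, order, robot
import cv2, numpy as np
def ray(d,uv,M=None):
    M=d['cam_to_world'] if M is None else M
    r=np.array([(uv[0]-d['cx'])/d['fx'],(uv[1]-d['cy'])/d['fy'],1.])
    return M[:3,3],M[:3,:3]@r
def plane(d,uv,z,M=None):
    o,r=ray(d,uv,M); return o+r*(z-o[2])/r[2]
def proj(d,p,M=None):
    M=d['cam_to_world'] if M is None else M
    c=M[:3,:3].T@(np.asarray(p)-M[:3,3]); return np.array([d['fx']*c[0]/c[2]+d['cx'],d['fy']*c[1]/c[2]+d['cy']])
def wrist(name):
    s=sense(); d=dict(viewer.get_image('wrist'))
    T=np.eye(4); T[:3,:3]=s['tool_rot']; T[:3,3]=s['eef_pos']
    d['cam_to_world']=T@d['tool_from_camera']
    np.savez(f'pics/{name}.npz',**d); cv2.imwrite(f'pics/{name}.png',cv2.resize(d['image'][:,:,::-1],(800,600),interpolation=cv2.INTER_CUBIC)); return d
def go(p,yaw=None):
    """displacement to world TCP p in current tool axes (mm); yaw = world angle of tool y (rad)"""
    s=sense(); R=np.array(s['tool_rot']); d=R.T@(np.asarray(p)-s['eef_pos'])*1000
    cur=np.arctan2(R[1,1],R[0,1]); out=[np.round(d,1)]
    if yaw is not None:
        tw=-((yaw-cur+np.pi/2)%np.pi-np.pi/2)  # tool z down: + twist turns cw from above
        out.append(round(tw,3))
    print('t',round(s['time_s'],2),'tcp',np.round(s['eef_pos'],4),'yaw',round(cur,3),'q7',round(s['q'][6],3),'move',*out)
E
python3 - <<'E'
from h import *
d=np.load('pics/top0.npz'); S=.64
for n,uv,z in [('ring',(569,296),.03),('thin',(618,314),.012),('flange',(569,346),.022),('pin1',(398,257),.0545),('pin2',(423,263),.0545),('pin3',(420,285),.0545),('pin4',(396,281),.0545),('knob',(262,289),.09),('pivot',(288,315),.06),('c1',(388,247),.0465),('c2',(467,258),.0465),('c4',(383,291),.0465),('c3',(461,305),.0465),('bed1',(247,226),.03),('bed2',(239,264),.03),('bottle',(172,287),.15),('hexa',(503,366),.0),('hexb',(465,392),.0)]:
    print(n,np.round(plane(d,np.array(uv)*S,z),4))
s=sense(); print(np.round(viewer.get_image('wrist')['tool_from_camera'],4).tolist())
E
```

```text
ring [ 0.542  -0.3276  0.03  ]
thin [ 0.5036 -0.4372  0.012 ]
flange [ 0.4349 -0.3265  0.022 ]
pin1 [0.6257 0.0393 0.0545]
pin2 [ 0.6125 -0.0137  0.0545]
pin3 [ 0.5655 -0.0068  0.0545]
pin4 [0.5745 0.0439 0.0545]
knob [0.5558 0.3205 0.09  ]
pivot [0.5037 0.2713 0.06  ]
c1 [0.6487 0.0605 0.0465]
c2 [ 0.6236 -0.108   0.0465]
c4 [0.5542 0.0717 0.0465]
c3 [ 0.523  -0.0937  0.0465]
bed1 [0.6998 0.3658 0.03  ]
bed2 [0.617  0.3822 0.03  ]
bottle [0.5546 0.4869 0.15  ]
hexa [ 0.3932 -0.1869  0.    ]
hexb [ 0.3377 -0.1035  0.    ]
[[-0.0006, -0.9498, -0.3128, 0.0812], [1.0, -0.0008, 0.0003, -0.0001], [-0.0005, -0.3128, 0.9498, -0.1418], [0.0, 0.0, 0.0, 1.0]]
```

Request:
move_arm(rows=[{"linear": [0,0,0],"twist": -0.1},{"linear": [0,0,0],"twist": -0.1},{"linear": [0,0,0],"twist": -0.11},{"linear": [-15,-12,-4],"twist": 0},{"linear": [-31,-24,-4],"twist": 0}], gripper=0.4)

```text
time_s: 0.65
eef_pos: [0.3137, 0.5199, 0.2386]
tool_rot: [[-0.99, 0.141, -0.002], [0.141, 0.99, 0.0], [0.002, 0.0, -1.0]]
contact_force: [1.2, 0.5, -0.1]
grip_width: 0.0511
grip_force: 0.0
```

Request:
move_arm(rows=[{"linear": [-35,-28,-4],"twist": 0},{"linear": [-35,-28,-4],"twist": 0},{"linear": [-35,-28,-4],"twist": 0},{"linear": [-35,-28,0],"twist": 0},{"linear": [-35,-28,0],"twist": 0}])

```text
time_s: 1.15
eef_pos: [0.4699, 0.3525, 0.2514]
tool_rot: [[-0.989, 0.147, 0.0], [0.147, 0.989, 0.0], [-0.0, 0.0, -1.0]]
contact_force: [0.4, 0.2, -0.3]
grip_width: 0.0512
grip_force: 0.0
```

Request:
move_arm(rows=[{"linear": [-35,-28,0],"twist": 0},{"linear": [-20,-15,0],"twist": 0},{"linear": [0,0,0],"twist": 0},{"linear": [0,0,0],"twist": 0},{"linear": [0,0,0],"twist": 0}])

```text
time_s: 1.65
eef_pos: [0.5159, 0.3047, 0.2511]
tool_rot: [[-0.989, 0.145, -0.001], [0.145, 0.989, 0.0], [0.001, 0.0, -1.0]]
contact_force: [0.1, 0.2, -1.2]
grip_width: 0.0511
grip_force: 0.0
```

```bash
python3 - <<'E'
from h import *
go([0.52,0.30,0.25],1.42); d=wrist('lever')
go([0.56,0.0157,0.25],1.42)
for n,p in [('knob',(.5558,.3205,.09)),('pivot',(.5037,.2713,.06))]: print(n,np.round(proj(d,p)/.64))
E
```

```text
t 1.65 tcp [0.5159 0.3047 0.2511] yaw 1.425 q7 0.829 move [-4.7 -4.   1.1] 0.005
t 1.7 tcp [0.5158 0.3049 0.2511] yaw 1.425 q7 0.829 move [ -85.6 -279.7    1. ] 0.005
knob [425. 325.]
pivot [352. 258.]
```

View pics/lever.png

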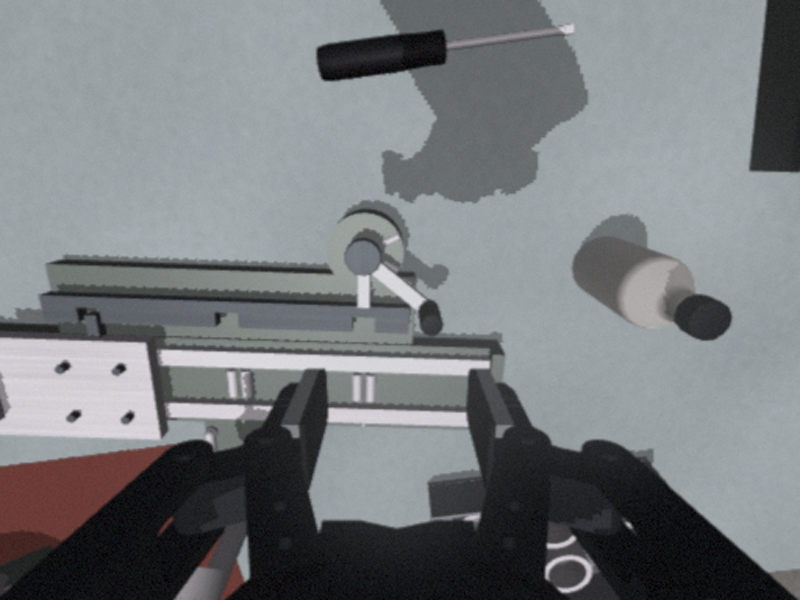

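The wrist view shows the lever pivot cap at (363,257), the knob at (430,320), the bar running to the left and the carriage nest pins around (95,390). The lever is turned in. I'll take a closer look at the nest.

Request:
move_arm(rows=[{"linear": [-3,-20,1],"twist": 0},{"linear": [-4,-40,1],"twist": 0},{"linear": [-4,-45,1],"twist": 0},{"linear": [-4,-45,1],"twist": 0},{"linear": [-4,-45,1],"twist": 0}])

```text
time_s: 2.2
eef_pos: [0.5062, 0.106, 0.2463]
tool_rot: [[-0.989, 0.146, 0.0], [0.146, 0.989, -0.0], [-0.0, 0.0, -1.0]]
contact_force: [1.3, -0.2, 0.3]
grip_width: 0.0512
grip_force: 0.0
```

Request:
move_arm(rows=[{"linear": [-4,-45,1],"twist": 0},{"linear": [-3,-30,0],"twist": 0},{"linear": [0,-14,0],"twist": 0},{"linear": [0,0,0],"twist": 0},{"linear": [0,0,0],"twist": 0}])

```text
time_s: 2.7
eef_pos: [0.5009, 0.0203, 0.2454]
tool_rot: [[-0.989, 0.146, 0.0], [0.146, 0.989, 0.001], [-0.0, 0.001, -1.0]]
contact_force: [-0.1, 1.0, -0.1]
grip_width: 0.0507
grip_force: 0.0
```

```bash
python3 - <<'E'
from h import *
d=wrist('nest')
go([0.50,0.02,0.245],1.42)
print(d['fx'],proj(d,[.5945,.0157,.0465])/.64)
go([0.45,-.33,0.2205],1.42)
l=dict(np.load('pics/lever.npz'))
for n,uv,z in [('knobtop',(430,322),.09),('pivot',(363,257),.06),('rail a',(158,350),.03),('rail b',(490,366),.03),('c',(158,340),.0465),('c0',(0,338),.0465)]: print(n,np.round(plane(l,np.array(uv)*.64,z),4))
E
```

```text
t 2.75 tcp [0.501  0.0208 0.2453] yaw 1.426 q7 1.328 move [ 0.8 -1.   0.3] 0.006
275.29689034355613 [406.4782331  368.28140892]
t 2.75 tcp [0.501  0.0208 0.2453] yaw 1.426 q7 1.328 move [-3.000e-01 -3.545e+02  2.450e+01] 0.006
knobtop [0.5543 0.3248 0.09  ]
pivot [0.5039 0.28   0.06  ]
rail a [0.5685 0.0749 0.03  ]
rail b [0.6296 0.3765 0.03  ]
c [0.5533 0.0889 0.0465]
c0 [ 0.5313 -0.0467  0.0465]
```

View pics/nest.png

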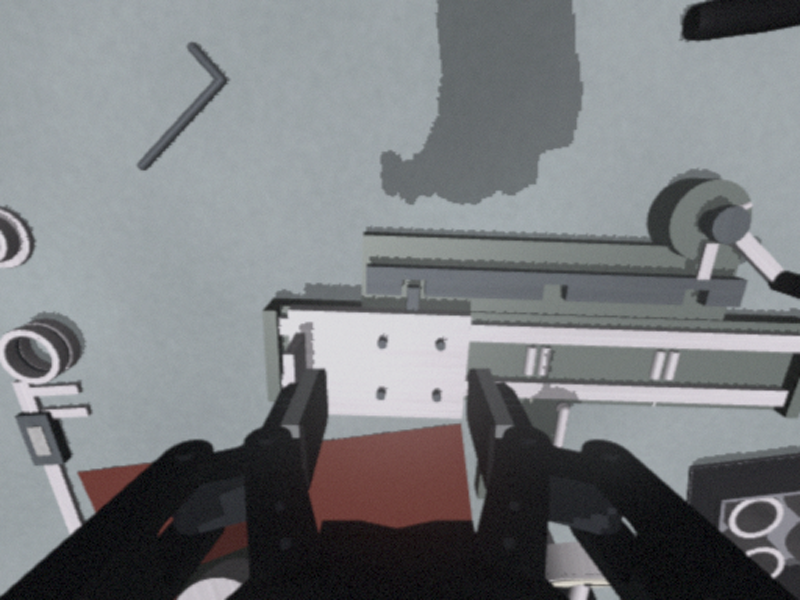

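```bash
python3 - <<'E'
from h import *
d=dict(np.load('pics/nest.npz')); g=cv2.cvtColor(d['image'],cv2.COLOR_RGB2GRAY)
x0,y0,x1,y1=225,206,294,262
sub=(g[y0:y1,x0:x1]<120).astype(np.uint8)
n,_,st,ce=cv2.connectedComponentsWithStats(sub)
P=[]
for s,c in zip(st[1:],ce[1:]):
    if s[4]>6 and s[2]<14 and s[3]<14 :
        uv=c+[x0,y0]; p=plane(d,uv,.0505); P.append(p); print(s,np.round(uv/.64,1),np.round(p,4))
P=np.array(P)
# rail upper edge: gradient per column
pts=[]
for u in range(305,500,5):
    col=g[195:225,u].astype(float); k=np.argmax(np.diff(col)); pts.append(plane(d,(u,195+k+1),.03)[:2])
v=cv2.fitLine(np.array(pts,np.float32),cv2.DIST_HUBER,0,.001,.001).ravel(); print('rail ang',np.arctan2(abs(v[1]),v[0]*np.sign(v[1])))
if len(P)==4: print('nest',P.mean(0))
E
```

```text
[18  9  5  7 25] [382.2 340.4] [ 0.5634 -0.0008  0.0505]
[54 11  5  6 26] [439.5 342.7] [0.5727 0.047  0.0505]
[17 42  5  7 26] [380.5 392.3] [ 0.6125 -0.0101  0.0505]
[52 43  5  7 27] [436.2 394.1] [0.6215 0.0384 0.0505]
rail ang 1.3860134
nest [0.59252256 0.01862976 0.0505    ]
```

Request:
move_arm(rows=[{"linear": [0,-20,2],"twist": 0},{"linear": [0,-40,3],"twist": 0},{"linear": [0,-45,3],"twist": 0},{"linear": [0,-45,3],"twist": 0},{"linear": [0,-45,3],"twist": 0}])

```text
time_s: 3.25
eef_pos: [0.4728, -0.1737, 0.2311]
tool_rot: [[-0.99, 0.143, 0.0], [0.143, 0.99, 0.0], [-0.0, 0.0, -1.0]]
contact_force: [1.7, 0.4, -0.3]
grip_width: 0.0513
grip_force: 0.0
```

Request:
move_arm(rows=[{"linear": [0,-45,3],"twist": 0},{"linear": [0,-45,3],"twist": 0},{"linear": [0,-40,3],"twist": 0},{"linear": [0,-20,2],"twist": 0},{"linear": [0,-7,0],"twist": 0}], gripper=0)

```text
time_s: 3.75
eef_pos: [0.4493, -0.3303, 0.2196]
tool_rot: [[-0.989, 0.148, -0.001], [0.148, 0.989, -0.0], [0.001, -0.0, -1.0]]
contact_force: [0.2, 0.2, -0.1]
grip_width: 0.085
grip_force: 0.0
```

Request:
move_arm(rows=[{"linear": [0,0,0],"twist": 0},{"linear": [0,0,0],"twist": 0},{"linear": [0,0,0],"twist": 0},{"linear": [0,0,0],"twist": 0},{"linear": [0,0,0],"twist": 0}])

```text
time_s: 4.25
eef_pos: [0.4495, -0.3287, 0.2205]
tool_rot: [[-0.989, 0.146, 0.0], [0.146, 0.989, 0.0], [-0.0, 0.0, -1.0]]
contact_force: [-0.3, 0.0, -0.0]
grip_width: 0.0851
grip_force: 0.0
```

```bash
python3 - <<'E'
from h import *
d=wrist('ring'); go([0.4485,-.323,.2205],1.42)
print(proj(d,[.542,-.328,.03])/.64)
E
```

```text
t 4.3 tcp [ 0.4493 -0.329   0.2204] yaw 1.424 q7 2.106 move [ 1.7  5.8 -0.1] 0.004
[412.85210498 370.75805557]
```

View pics/ring.png

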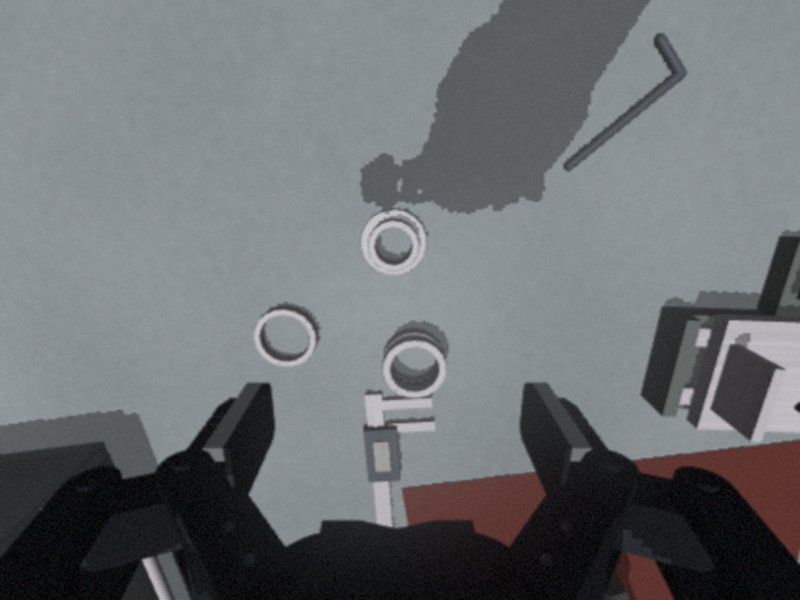

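```bash
python3 - <<'E'
from h import *
d=dict(np.load('pics/ring.npz')); g=cv2.cvtColor(d['image'],cv2.COLOR_RGB2GRAY)
x0,y0,x1,y1=242,212,290,254
sub=(g[y0:y1,x0:x1]>185).astype(np.uint8)
n,lab,st,ce=cv2.connectedComponentsWithStats(sub); print(st[1:].tolist())
i=1+np.argmax(st[1:,4]); c,_=cv2.findContours((lab==i).astype(np.uint8),cv2.RETR_EXTERNAL,cv2.CHAIN_APPROX_NONE)
pts=c[0][:,0]+[x0,y0]; e=cv2.fitEllipse(pts); print(e,np.array(e[0])/.64)
W=np.array([plane(d,p,.03)[:2] for p in pts]); 
A=np.c_[2*W,np.ones(len(W))]; s=np.linalg.lstsq(A,(W**2).sum(1),rcond=None)[0]; print('circle',s[:2],np.sqrt(s[2]+s[:2]@s[:2]),'ell',plane(d,e[0],.03))
p=s[:2]; go([p[0],p[1],.1],1.384); go([p[0],p[1],.002],1.384)
E
```

```text
[[4, 7, 38, 35, 209]]
((264.80908203125, 236.06915283203125), (32.43989944458008, 36.19184112548828), 85.35450744628906) [413.76419067 368.8580513 ]
circle [ 0.54080958 -0.32705511] 0.024142836530119883 ell [ 0.54031812 -0.32698136  0.03      ]
t 4.3 tcp [ 0.4493 -0.329   0.2204] yaw 1.424 q7 2.106 move [-90.2  15.3 120.5] 0.04
t 4.3 tcp [ 0.4493 -0.329   0.2204] yaw 1.424 q7 2.106 move [-90.2  15.2 218.5] 0.04
```

```bash
python3 - <<'E'
from h import *
d=dict(np.load('pics/ring.npz')); g=cv2.cvtColor(d['image'],cv2.COLOR_RGB2GRAY)
x0,y0,x1,y1=242,212,290,256
for th in (165,180,195):
    sub=(g[y0:y1,x0:x1]>th).astype(np.uint8)
    n,lab,st,ce=cv2.connectedComponentsWithStats(sub)
    i=1+np.argmax(st[1:,4]); c,_=cv2.findContours((lab==i).astype(np.uint8),cv2.RETR_EXTERNAL,cv2.CHAIN_APPROX_NONE)
    pts=c[0][:,0]+[x0,y0]; pts=cv2.convexHull(pts)[:,0]
    W=np.array([plane(d,p,.03)[:2] for p in pts]); 
    A=np.c_[2*W,np.ones(len(W))]; s=np.linalg.lstsq(A,(W**2).sum(1),rcond=None)[0]
    print(st[i],'circle',s[:2],np.sqrt(s[2]+s[:2]@s[:2]),np.abs(np.hypot(*(W-s[:2]).T)-np.sqrt(s[2]+s[:2]@s[:2])).max())
for r in range(226,258): print(r,*g[r,244:288:2])
E
```

```text
[  3   6  40  36 384] circle [ 0.54077861 -0.32693788] 0.026611541218001356 0.0006864945764670644
[  4   7  39  35 286] circle [ 0.54073425 -0.32688026] 0.02586431464794825 0.00031939393673199173Traceback (most recent call last):
  File "<stdin>", line 7, in <module>
    return _wrapfunc(a, 'argmax', axis=axis, out=out, **kwds)
    return bound(*args, **kwds)
ValueError: attempt to get argmax of an empty sequence
```

Ring is at (0.541, −0.327). I'll align with the rail, move over it and descend.

Request:
move_arm(rows=[{"linear": [0,0,0],"twist": 0.04},{"linear": [-20,4,20],"twist": 0},{"linear": [-30,6,30],"twist": 0},{"linear": [-25,6,40],"twist": 0},{"linear": [-15,3,40],"twist": 0}], gripper=0)

```text
time_s: 4.8
eef_pos: [0.5437, -0.3268, 0.0893]
tool_rot: [[-0.983, 0.185, 0.002], [0.185, 0.983, -0.0], [-0.002, 0.0, -1.0]]
contact_force: [0.3, -0.2, 0.2]
grip_width: 0.0853
grip_force: 0.0
```

Request:
move_arm(rows=[{"linear": [0,0,20],"twist": 0},{"linear": [0,0,5],"twist": 0},{"linear": [0,0,0],"twist": 0},{"linear": [0,0,0],"twist": 0},{"linear": [0,0,0],"twist": 0}])

```text
time_s: 5.3
eef_pos: [0.5417, -0.3284, 0.0672]
tool_rot: [[-0.982, 0.187, 0.003], [0.187, 0.982, -0.001], [-0.003, -0.001, -1.0]]
contact_force: [-0.1, -0.1, 0.0]
grip_width: 0.0855
grip_force: 0.0
```

```bash
python3 - <<'E'
from h import *
go([.5408,-.3269,.002],1.384)
E
```

```text
t 5.3 tcp [ 0.5417 -0.3284  0.0672] yaw 1.383 q7 2.074 move [ 1.4  1.3 65.2] -0.001
```

Request:
move_arm(rows=[{"linear": [1,1,15],"twist": 0},{"linear": [0,0,20],"twist": 0},{"linear": [0,0,15],"twist": 0},{"linear": [0,0,10],"twist": 0},{"linear": [0,0,4],"twist": 0}])

```text
time_s: 5.8
eef_pos: [0.5395, -0.3261, -0.0002]
tool_rot: [[-0.982, 0.187, -0.002], [0.187, 0.982, 0.001], [0.002, 0.0, -1.0]]
contact_force: [0.2, -0.1, -0.3]
grip_width: 0.0852
grip_force: 0.0
```

Request:
move_arm(rows=[{"linear": [0,0,0],"twist": 0},{"linear": [0,0,0],"twist": 0},{"linear": [0,0,0],"twist": 0},{"linear": [0,0,0],"twist": 0},{"linear": [0,0,0],"twist": 0}], gripper=1, squeeze=30)

```text
time_s: 6.3
eef_pos: [0.5407, -0.3269, 0.0021]
tool_rot: [[-0.982, 0.187, 0.001], [0.187, 0.982, -0.001], [-0.001, -0.001, -1.0]]
contact_force: [-0.3, -0.5, 4.8]
grip_width: 0.0545
grip_force: 32.5
```

Request:
move_arm(rows=[{"linear": [0,0,0],"twist": 0},{"linear": [0,0,0],"twist": 0},{"linear": [0,0,0],"twist": 0},{"linear": [0,0,0],"twist": 0},{"linear": [0,0,0],"twist": 0}])

```text
time_s: 6.8
eef_pos: [0.5407, -0.3269, 0.0021]
tool_rot: [[-0.982, 0.187, 0.001], [0.187, 0.982, -0.001], [-0.001, -0.0, -1.0]]
contact_force: [-0.4, -1.0, 4.6]
grip_width: 0.0543
grip_force: 32.7
```

Request:
move_arm(rows=[{"linear": [0,0,-5],"twist": 0},{"linear": [0,0,-15],"twist": 0},{"linear": [0,0,-30],"twist": 0},{"linear": [0,0,-40],"twist": 0},{"linear": [0,0,-30],"twist": 0}])

```text
time_s: 7.3
eef_pos: [0.5403, -0.3267, 0.1241]
tool_rot: [[-0.982, 0.187, 0.001], [0.187, 0.982, -0.001], [-0.001, -0.0, -1.0]]
contact_force: [0.1, -0.4, -2.2]
grip_width: 0.0543
grip_force: 32.5
```

Request:
move_arm(rows=[{"linear": [0,10,-10],"twist": 0},{"linear": [1,25,0],"twist": 0},{"linear": [1,35,0],"twist": 0},{"linear": [1,35,0],"twist": 0},{"linear": [1,35,0],"twist": 0}])

```text
time_s: 7.8
eef_pos: [0.5618, -0.1857, 0.1306]
tool_rot: [[-0.982, 0.186, -0.001], [0.186, 0.982, 0.001], [0.002, 0.001, -1.0]]
contact_force: [1.4, 0.7, -2.6]
grip_width: 0.0545
grip_force: 32.5
```

Request:
move_arm(rows=[{"linear": [1,35,0],"twist": 0},{"linear": [1,35,0],"twist": 0},{"linear": [1,25,0],"twist": 0},{"linear": [0,10,0],"twist": 0},{"linear": [0,0,0],"twist": 0}])

```text
time_s: 8.3
eef_pos: [0.5788, -0.0823, 0.1308]
tool_rot: [[-0.983, 0.183, -0.001], [0.183, 0.983, 0.001], [0.001, 0.0, -1.0]]
contact_force: [0.4, -0.4, -1.7]
grip_width: 0.0544
grip_force: 32.5
```

```bash
python3 - <<'E'
from h import *
s=sense(); print(s['grip_width'],s['grip_force'],s['contact_force'])
d=wrist('held'); go([.5925,.0186,.11],1.384)
T=s['eef_pos']; print(proj(d,[T[0],T[1],T[2]+.028])/.64)
for p in [(.5634,-.0008),(.5727,.047),(.6125,-.0101),(.6215,.0384)]: print(proj(d,[*p,.0505])/.64)
E
```

```text
0.05441329979495158 32.519167587161064 [ 0.39424938 -0.4186815  -1.72925511]
t 8.35 tcp [ 0.5787 -0.0844  0.1309] yaw 1.384 q7 1.62 move [  5.5 103.8  20.9] 0.0
[396.09388377 434.76451956]
[542.54705023 261.32813089]
[634.67323957 261.94317526]
[532.99401972 348.08407339]
[620.45438827 347.91761975]
```

View pics/held.png

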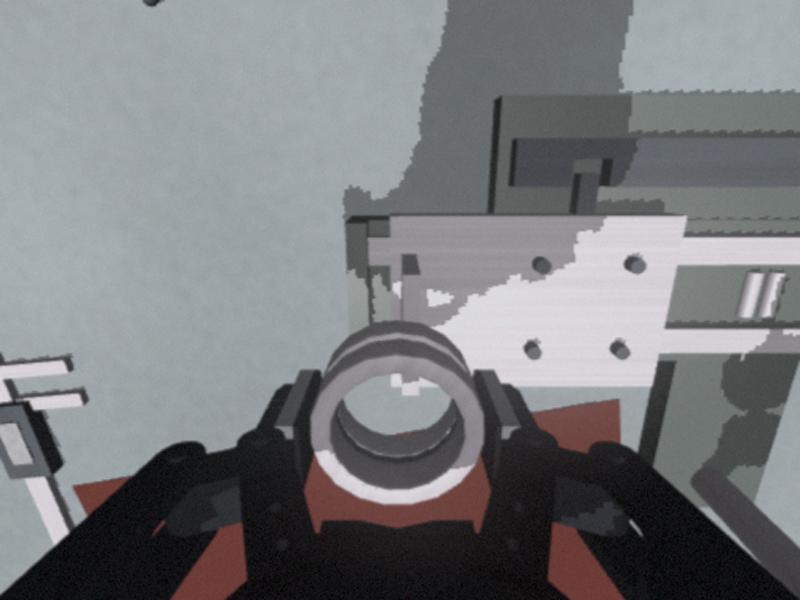

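The held picture shows the ring held level, its top rim centred near (397,428). The four nest pins show clearly at (541,265), (635,264), (533,349) and (620,349). I'll measure the ring against the nest from this single image.

```bash
python3 - <<'E'
from h import *
d=dict(np.load('pics/held.npz')); g=cv2.cvtColor(d['image'],cv2.COLOR_RGB2GRAY)
P=[]
for u,v in [(541,265),(635,264),(533,349),(620,349)]:
    u0,v0=int(u*.64),int(v*.64); w=g[v0-11:v0+12,u0-11:u0+12]
    m=(w<0.62*np.median(w)).astype(np.uint8) if True else 0
    n,lab,st,ce=cv2.connectedComponentsWithStats(m); i=1+np.argmin(np.hypot(*(ce[1:]-11).T))
    c=ce[i]+[u0-11,v0-11]; p=plane(d,c,.0505); P.append(p); print(st[i],c/.64,p)
P=np.array(P); nest=P.mean(0); print('nest',nest, 'ang',np.arctan2(*((P[1]+P[3]-P[0]-P[2])[[1,0]])))
# ring outer rim, sample radial edges left/right/bottom in 800px coords
img=cv2.resize(g,(800,600),interpolation=cv2.INTER_CUBIC).astype(int)
for r in (400,420,440,460): print(r,'L',img[r,300:350:3].tolist(),'R',img[r,450:500:3].tolist())
print('B',img[480:515:2,397].tolist()); print('inner bot',img[440:484:3,397].tolist()); print('top',img[320:400:3,397].tolist())
E
python3 -c "
import cv2;im=cv2.imread('pics/held.png')[310:520,290:510];cv2.imwrite('pics/heldc.png',cv2.resize(im,None,fx=2.8,fy=2.8))"
```

```text
[ 6  7 11  9 76] [540.35773026 264.26809211] [ 0.56477852 -0.00206553  0.0505    ]
[  4   7  14  11 114] [633.93640351 263.89802632] [0.57370011 0.04660161 0.0505    ]
[ 5  6 11 12 93] [531.63642473 349.26075269] [ 0.61308441 -0.01091636  0.0505    ]
[  5   6  13  12 100] [618.890625 349.171875] [0.62211978 0.03751297 0.0505    ]
nest [0.5934207  0.01778317 0.0505    ] ang 1.3879232025344437
400 L [76, 50, 39, 35, 34, 62, 122, 138, 142, 139, 145, 142, 139, 125, 89, 152, 161] R [134, 84, 130, 138, 136, 140, 138, 143, 142, 109, 59, 51, 49, 54, 68, 79, 83]
420 L [31, 36, 32, 55, 130, 141, 141, 139, 139, 140, 110, 68, 58, 60, 80, 72, 77] R [75, 85, 66, 65, 71, 129, 139, 140, 135, 138, 138, 101, 47, 45, 46, 47, 49]
440 L [33, 34, 31, 41, 128, 138, 139, 136, 138, 134, 98, 75, 71, 70, 70, 66, 56] R [70, 71, 70, 69, 70, 119, 135, 134, 139, 139, 137, 100, 43, 41, 39, 46, 49]
460 L [42, 30, 31, 33, 58, 87, 169, 214, 216, 213, 210, 207, 190, 104, 83, 76, 76] R [70, 74, 110, 136, 137, 138, 139, 136, 135, 103, 79, 44, 39, 37, 34, 43, 46]
B [78, 80, 80, 84, 117, 193, 216, 216, 214, 214, 212, 200, 136, 88, 79, 80, 79, 78]
inner bot [76, 80, 78, 81, 84, 107, 67, 57, 63, 74, 76, 74, 78, 81, 80]
top [105, 80, 81, 82, 113, 157, 128, 81, 79, 84, 83, 93, 148, 156, 152, 143, 141, 135, 207, 219, 218, 213, 196, 164, 162, 165, 165]
```

View pics/heldc.png

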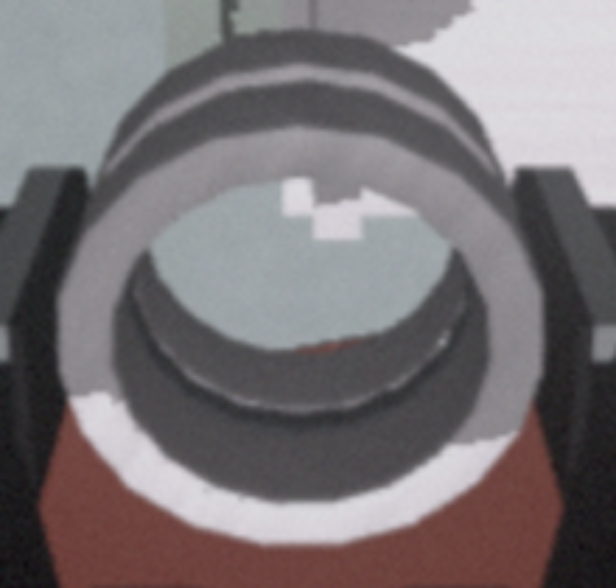

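```bash
python3 - <<'E'
from h import *
d=dict(np.load('pics/held.npz')); z=.1309+.028
pts=[(397,355.5),(397,504.5),(310.5,420),(310.5,440),(484,420),(484,440),(316.5,400),(477.5,400),(317,460),(478,460)]
W=np.array([plane(d,(np.array(p)-.5)*.64,z)[:2] for p in pts])
A=np.c_[2*W,np.ones(len(W))]; s=np.linalg.lstsq(A,(W**2).sum(1),rcond=None)[0]; c=s[:2]; r=np.sqrt(s[2]+c@c)
print(c,r,np.round((np.hypot(*(W-c).T)-r)*1e3,2))
st=sense(); R=np.array(st['tool_rot']); T=np.array(st['eef_pos'])
off=c-T[:2]; print('ring in tool',R[:2,:2].T@off)
for nest in ([.5925,.0186],[.5934,.0178]):
    go([*(np.array(nest)-off),.07],1.386)
    go([*nest,.07],1.386)
E
```

```text
[ 0.57857853 -0.08202364] 0.02706444079346332 [-0.14 -0.14 -0.   -0.   -0.02 -0.01  0.14 -0.01  0.01  0.17]
ring in tool [0.00052885 0.00232979]
t 8.35 tcp [ 0.5787 -0.0844  0.1309] yaw 1.384 q7 1.62 move [  5.  101.5  60.9] -0.002
t 8.35 tcp [ 0.5787 -0.0844  0.1309] yaw 1.384 q7 1.62 move [  5.5 103.8  60.9] -0.002
t 8.35 tcp [ 0.5787 -0.0844  0.1309] yaw 1.384 q7 1.62 move [  3.9 100.9  60.9] -0.002
t 8.35 tcp [ 0.5787 -0.0844  0.1309] yaw 1.384 q7 1.62 move [  4.5 103.2  60.9] -0.002
```

Request:
move_arm(rows=[{"linear": [0,15,0],"twist": 0},{"linear": [1,25,0],"twist": 0},{"linear": [2,30,0],"twist": 0},{"linear": [1,20,5],"twist": 0},{"linear": [1,10,10],"twist": 0}])

```text
time_s: 8.85
eef_pos: [0.5936, 0.0163, 0.1165]
tool_rot: [[-0.983, 0.186, 0.002], [0.186, 0.983, 0.001], [-0.001, 0.001, -1.0]]
contact_force: [0.4, 0.4, -2.3]
grip_width: 0.0543
grip_force: 32.5
```

Request:
move_arm(rows=[{"linear": [0,3.5,15],"twist": 0},{"linear": [0,0,10],"twist": 0},{"linear": [0,0,5],"twist": 0},{"linear": [0,0,0],"twist": 0},{"linear": [0,0,0],"twist": 0}])

```text
time_s: 9.35
eef_pos: [0.5936, 0.017, 0.0863]
tool_rot: [[-0.982, 0.188, -0.0], [0.188, 0.982, -0.0], [-0.0, -0.0, -1.0]]
contact_force: [-0.3, -0.4, -2.6]
grip_width: 0.0545
grip_force: 32.5
```

Request:
move_arm(rows=[{"linear": [0,0,0],"twist": 0},{"linear": [0,0,0],"twist": 0},{"linear": [0,0,0],"twist": 0},{"linear": [0,0,0],"twist": 0},{"linear": [0,0,0],"twist": 0}])

```text
time_s: 9.85
eef_pos: [0.5935, 0.0182, 0.0864]
tool_rot: [[-0.982, 0.187, 0.0], [0.187, 0.982, 0.0], [-0.0, 0.0, -1.0]]
contact_force: [0.0, -0.1, -3.5]
grip_width: 0.0544
grip_force: 32.5
```

```bash
python3 - <<'E'
from h import *
d=wrist('hover'); go([.593,.0182,.0486],1.386)
im=cv2.imread('pics/hover.png')[150:600,200:600]; cv2.imwrite('pics/hoverc.png',cv2.resize(im,None,fx=1.33,fy=1.33))
for p in [(.5643,-.0014),(.5732,.0468),(.6128,-.0105),(.6218,.038)]: print(proj(d,[*p,.0465])/.64,proj(d,[*p,.0545])/.64)
E
```

```text
t 9.9 tcp [0.5935 0.0182 0.0864] yaw 1.383 q7 1.458 move [ 0.5 -0.1 37.8] -0.003
[340.21736009 293.0555075 ] [337.87763241 298.62580926]
[451.13381225 292.43132527] [453.41199566 297.97751845]
[344.75403374 391.72251746] [342.77104075 400.64467581]
[447.98449418 391.25255182] [449.96376413 400.15884861]
```

View pics/hoverc.png

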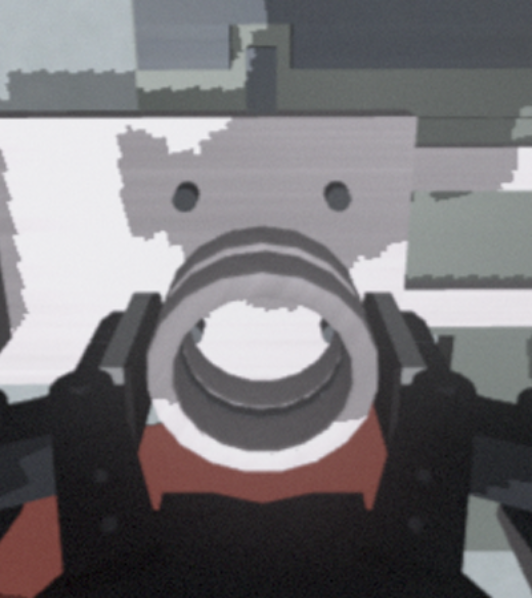

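The pins sit symmetrically about the ring at crop (185,199) and (338,199), within 0.5 mm of prediction. I'll lower straight down.

Request:
move_arm(rows=[{"linear": [0,0,8],"twist": 0},{"linear": [0,0,10],"twist": 0},{"linear": [0,0,7],"twist": 0},{"linear": [0,0,4],"twist": 0},{"linear": [0,0,2],"twist": 0}])

```text
time_s: 10.4
eef_pos: [0.5931, 0.0181, 0.0544]
tool_rot: [[-0.982, 0.187, -0.001], [0.187, 0.982, -0.0], [0.001, -0.0, -1.0]]
contact_force: [-0.7, -0.3, -2.6]
grip_width: 0.0541
grip_force: 32.5
```

Request:
move_arm(rows=[{"linear": [0,0,2],"twist": 0},{"linear": [0,0,1],"twist": 0},{"linear": [0,0,1],"twist": 0},{"linear": [0,0,1],"twist": 0},{"linear": [0,0,0.5],"twist": 0}])

```text
time_s: 10.9
eef_pos: [0.5935, 0.0182, 0.0498]
tool_rot: [[-0.982, 0.187, 0.0], [0.187, 0.982, 0.0], [-0.0, 0.0, -1.0]]
contact_force: [-0.1, -0.2, -2.3]
grip_width: 0.0544
grip_force: 32.5
```

Request:
move_arm(rows=[{"linear": [0,0,0.5],"twist": 0},{"linear": [0,0,0.5],"twist": 0},{"linear": [0,0,0],"twist": 0},{"linear": [0,0,0],"twist": 0},{"linear": [0,0,0],"twist": 0}])

```text
time_s: 11.4
eef_pos: [0.5935, 0.0182, 0.0488]
tool_rot: [[-0.982, 0.187, 0.0], [0.187, 0.982, 0.0], [-0.0, 0.0, -1.0]]
contact_force: [0.3, -0.0, -2.1]
grip_width: 0.0541
grip_force: 32.5
```

Request:
move_arm(rows=[{"linear": [0,0,0.5],"twist": 0},{"linear": [0,0,0.5],"twist": 0},{"linear": [0,0,0],"twist": 0},{"linear": [0,0,0],"twist": 0},{"linear": [0,0,0],"twist": 0}])

```text
time_s: 11.9
eef_pos: [0.5936, 0.0181, 0.0486]
tool_rot: [[-0.982, 0.187, 0.0], [0.187, 0.982, 0.0], [-0.0, 0.0, -1.0]]
contact_force: [-3.5, 0.6, 5.5]
grip_width: 0.0543
grip_force: 33.2
```

Request:
move_arm(rows=[{"linear": [0,0,0],"twist": 0},{"linear": [0,0,0],"twist": 0},{"linear": [0,0,0],"twist": 0},{"linear": [0,0,0],"twist": 0},{"linear": [0,0,0],"twist": 0}], gripper=0.1)

```text
time_s: 12.4
eef_pos: [0.5935, 0.0181, 0.0477]
tool_rot: [[-0.982, 0.187, -0.0], [0.187, 0.982, 0.0], [0.0, 0.0, -1.0]]
contact_force: [0.4, -0.2, -1.2]
grip_width: 0.077
grip_force: 0.0
```

Request:
move_arm(rows=[{"linear": [0,0,0],"twist": 0},{"linear": [0,0,-8],"twist": 0},{"linear": [0,0,-25],"twist": 0},{"linear": [0,0,-40],"twist": 0},{"linear": [0,0,-30],"twist": 0}])

```text
time_s: 12.9
eef_pos: [0.5939, 0.0179, 0.1532]
tool_rot: [[-0.982, 0.187, 0.001], [0.187, 0.982, 0.0], [-0.001, 0.0, -1.0]]
contact_force: [0.4, -0.0, -0.2]
grip_width: 0.0767
grip_force: 0.0
```

```bash
python3 - <<'E'
from h import *
d=wrist('placed'); go([.5543,.3248,.15],1.384)
im=cv2.imread('pics/placed.png')[150:600,200:600]; cv2.imwrite('pics/placedc.png',cv2.resize(im,None,fx=1.33,fy=1.33))
E
```

```text
t 12.95 tcp [0.5964 0.0179 0.1581] yaw 1.382 q7 1.429 move [ 98.9 293.6   8.1] -0.002
```

View pics/placedc.png

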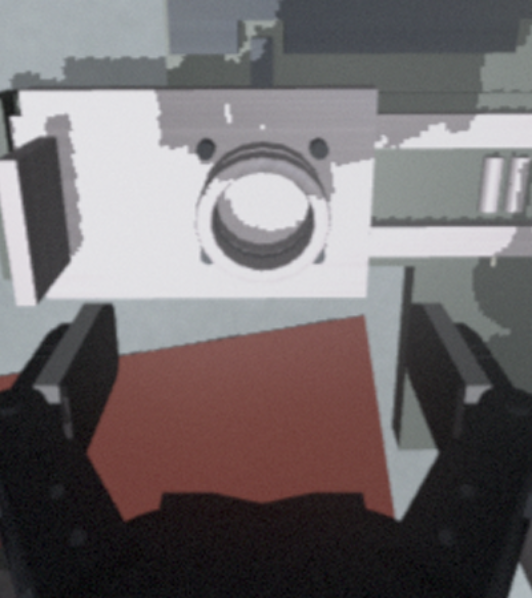

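The ring is seated centred between the pins, around crop (262,215). Next I'll measure the lever knob from straight above.

Request:
move_arm(rows=[{"linear": [0,10,-30],"twist": 0},{"linear": [2,30,-12],"twist": 0},{"linear": [2,40,0],"twist": 0},{"linear": [3,45,0],"twist": 0},{"linear": [3,45,0],"twist": 0}], gripper=0.4)

```text
time_s: 13.45
eef_pos: [0.6156, 0.1884, 0.1936]
tool_rot: [[-0.982, 0.188, 0.001], [0.188, 0.982, 0.0], [-0.001, 0.001, -1.0]]
contact_force: [0.8, -0.5, 0.5]
grip_width: 0.0512
grip_force: 0.0
```

Request:
move_arm(rows=[{"linear": [3,45,0],"twist": 0},{"linear": [3,45,0],"twist": 0},{"linear": [1,25,0],"twist": 0},{"linear": [0,9,0],"twist": 0},{"linear": [0,0,0],"twist": 0}])

```text
time_s: 13.95
eef_pos: [0.6314, 0.311, 0.1925]
tool_rot: [[-0.983, 0.185, -0.0], [0.185, 0.983, -0.0], [0.0, -0.0, -1.0]]
contact_force: [-0.2, 0.1, -0.9]
grip_width: 0.0512
grip_force: 0.0
```

Request:
move_arm(rows=[{"linear": [0,0,0],"twist": 0},{"linear": [0,0,0],"twist": 0},{"linear": [0,0,0],"twist": 0},{"linear": [0,0,0],"twist": 0},{"linear": [0,0,0],"twist": 0}])

```text
time_s: 14.45
eef_pos: [0.6318, 0.3096, 0.193]
tool_rot: [[-0.982, 0.187, 0.0], [0.187, 0.982, 0.0], [-0.0, 0.0, -1.0]]
contact_force: [-0.1, -0.4, -0.7]
grip_width: 0.0511
grip_force: 0.0
```

```bash
python3 - <<'E'
from h import *
d=wrist('knob'); go([.634,.31,.2],1.384)
g=cv2.cvtColor(d['image'],cv2.COLOR_RGB2GRAY); print(np.round(proj(d,[.5548,.323,.09])),np.round(proj(d,[.504,.276,.06])))
m=(g<60).astype(np.uint8); n,lab,st,ce=cv2.connectedComponentsWithStats(m)
for s,c in zip(st[1:],ce[1:]):
    if s[4]>40: print(s,np.round(c,1),np.round(plane(d,c,.09),4))
u,v=np.round(proj(d,[.5548,.323,.09])).astype(int)
print(g[max(v-26,0):v+26:2,u-26:u+27:2])
E
```

```text
t 14.5 tcp [0.6318 0.3098 0.1929] yaw 1.383 q7 0.991 move [-2.2  0.6 -7.1] -0.001
[252. 106.] [191.  58.]
[ 482   35   30   43 1024] [498.6  58. ] [0.5562 0.5253 0.09  ]
[246  98  20  21 287] [255.9 107.9] [0.5572 0.3259 0.09  ]
[ 78 123   8  12  74] [ 82.1 128.3] [0.5454 0.1744 0.09  ]
[    0   223   510   161 37538] [266.4 332.2] [0.7961 0.2927 0.09  ]
[[230 228 220 151 112 114 115 111 112 114 111 113 120 170 175 175 171 173
  169 170 169 170 169 123 114 113 113]
 [229 230 228 227 187 119 116 111 112 113 111 115 113 120 151 172 173 170
  147 131 120 116 145 115 111 114 113]
 [228 229 229 229 228 202 124 115 113 114 112 115 114 117 113 134 167 159
  116 114 115 112 115 110 113 115 112]
 [228 229 229 229 229 229 215 139 115 112 113 114 114 112 113 114 112 114
  113 115 113 116 111 113 112 112 115]
 [230 228 229 227 228 229 228 222 157 113 111 114 109 112 117 115 112 109
  112 110 114 113 110 107 110 109 114]
 [229 229 230 228 230 228 229 229 225 174 101 110 111 113 111 114 112 113
  111 111 113 113 112 113 113 113 113]
 [210 228 228 228 228 229 229 228 230 228 188 117 111 108 111 112
[... 1495 characters left out ...]
 113 112 112 112 114]
 [ 75  74  76  79  76  73  75  68  95  98  89 109 114 112 111 107 111 112
  115 114 110 118 114 112 115 114 116]
 [ 79  76  78  75  78  76  78  68  96  99  88 112 113 114 111 111 113 112
  112 117 115 114 114 111 113 114 113]
 [ 77  74  77  77  75  76  77  64  94 101  89 110 116 112 110 113 114 113
  115 115 115 114 114 115 114 115 112]
 [ 76  69  75  76  73  74  74  67  93  97  86 115 115 109 110 113 111 116
  113 113 115 114 115 116 114 114 118]
 [ 76  76  74  74  77  76  71  69  91  98  89 113 112 111 111 112 112 114
  114 115 111 113 116 114 115 113 113]
 [ 76  71  73  78  75  77  75  71  90  99  89 110 113 111 114 109 115 115
  115 114 112 114 113 115 112 118 117]]
```

Request:
move_arm(rows=[{"linear": [0,0,0],"twist": -0.1},{"linear": [0,0,0],"twist": -0.14},{"linear": [0,0,0],"twist": -0.14},{"linear": [0,0,0],"twist": -0.14},{"linear": [0,0,0],"twist": -0.14}], gripper=0.45)

```text
time_s: 15.0
eef_pos: [0.6317, 0.3101, 0.1928]
tool_rot: [[-0.888, -0.46, 0.0], [-0.46, 0.888, -0.0], [0.0, -0.0, -1.0]]
contact_force: [0.4, -0.4, -0.3]
grip_width: 0.0468
grip_force: 0.0
```

Request:
move_arm(rows=[{"linear": [0,0,0],"twist": -0.14},{"linear": [0,0,0],"twist": -0.14},{"linear": [0,0,0],"twist": -0.14},{"linear": [0,0,0],"twist": -0.14},{"linear": [0,0,0],"twist": -0.14}])

```text
time_s: 15.5
eef_pos: [0.6317, 0.31, 0.1928]
tool_rot: [[-0.383, -0.924, 0.0], [-0.924, 0.383, -0.0], [0.0, -0.0, -1.0]]
contact_force: [-0.1, -0.5, -0.7]
grip_width: 0.047
grip_force: 0.0
```

Request:
move_arm(rows=[{"linear": [0,0,0],"twist": -0.14},{"linear": [0,0,0],"twist": -0.075},{"linear": [0,20,10],"twist": 0},{"linear": [-1,35,20],"twist": 0},{"linear": [-1,21,10],"twist": 0}])

```text
time_s: 16.0
eef_pos: [0.5547, 0.3262, 0.1513]
tool_rot: [[-0.182, -0.983, -0.002], [-0.983, 0.182, -0.0], [0.001, 0.002, -1.0]]
contact_force: [0.0, 0.8, 0.2]
grip_width: 0.0469
grip_force: 0.0
```

Request:
move_arm(rows=[{"linear": [0,0,10],"twist": 0},{"linear": [0,0,0],"twist": 0},{"linear": [0,0,0],"twist": 0},{"linear": [0,0,0],"twist": 0},{"linear": [0,0,0],"twist": 0}])

```text
time_s: 16.5
eef_pos: [0.5584, 0.3257, 0.1433]
tool_rot: [[-0.184, -0.983, 0.001], [-0.983, 0.184, 0.0], [-0.001, -0.001, -1.0]]
contact_force: [-0.1, 0.1, -0.3]
grip_width: 0.0469
grip_force: 0.0
```

```bash
python3 - <<'E'
from h import *
go([.557,.326,.062],2.957)
E
```

```text
t 16.5 tcp [0.5584 0.3257 0.1433] yaw 2.957 q7 2.309 move [-0.   1.5 81.3] -0.0
```

Request:
move_arm(rows=[{"linear": [0,1,15],"twist": 0},{"linear": [0,0,25],"twist": 0},{"linear": [0,0,25],"twist": 0},{"linear": [0,0,12],"twist": 0},{"linear": [0,0,4],"twist": 0}])

```text
time_s: 17.0
eef_pos: [0.5554, 0.3255, 0.0597]
tool_rot: [[-0.183, -0.983, -0.003], [-0.983, 0.183, -0.002], [0.002, 0.002, -1.0]]
contact_force: [-0.6, 0.5, 0.1]
grip_width: 0.047
grip_force: 0.0
```

Request:
move_arm(rows=[{"linear": [0,0,0],"twist": 0},{"linear": [0,0,0],"twist": 0},{"linear": [0,0,0],"twist": 0},{"linear": [0,0,0],"twist": 0},{"linear": [0,0,0],"twist": 0}], gripper=1, squeeze=25)

```text
time_s: 17.5
eef_pos: [0.5575, 0.3269, 0.0629]
tool_rot: [[-0.183, -0.983, 0.003], [-0.983, 0.183, 0.002], [-0.002, -0.002, -1.0]]
contact_force: [4.9, 2.3, 0.2]
grip_width: 0.017
grip_force: 27.1
```

Request:
move_arm(rows=[{"linear": [0,0,0],"twist": 0},{"linear": [0,0,0],"twist": 0},{"linear": [0,0,0],"twist": 0},{"linear": [0,0,0],"twist": 0},{"linear": [0,0,0],"twist": 0}])

```text
time_s: 18.0
eef_pos: [0.5575, 0.3268, 0.0629]
tool_rot: [[-0.183, -0.983, 0.003], [-0.983, 0.183, 0.002], [-0.002, -0.002, -1.0]]
contact_force: [3.5, 2.3, 2.4]
grip_width: 0.017
grip_force: 27.2
```

Knob is gripped. I'll swing it in an arc of 70 mm radius.

Request:
move_arm(rows=[{"linear": [-3.7,5,0],"twist": 0},{"linear": [-3.4,5.1,0],"twist": 0},{"linear": [-2.9,5.4,0],"twist": 0},{"linear": [-2.3,5.7,0],"twist": 0},{"linear": [-1.8,5.8,0],"twist": 0}])

```text
time_s: 18.5
eef_pos: [0.5344, 0.3471, 0.063]
tool_rot: [[-0.182, -0.983, 0.005], [-0.983, 0.182, 0.004], [-0.005, -0.004, -1.0]]
contact_force: [8.8, 6.1, -3.1]
grip_width: 0.0172
grip_force: 26.8
```

Request:
move_arm(rows=[{"linear": [-1.3,5.9,0],"twist": 0},{"linear": [-0.8,6.1,0],"twist": 0},{"linear": [-0.3,6.1,0],"twist": 0},{"linear": [0.3,6.1,0],"twist": 0},{"linear": [0.8,6.1,0],"twist": 0}])

```text
time_s: 19.0
eef_pos: [0.5036, 0.3537, 0.0629]
tool_rot: [[-0.181, -0.983, 0.003], [-0.983, 0.181, 0.003], [-0.004, -0.002, -1.0]]
contact_force: [5.3, 4.0, 2.6]
grip_width: 0.0169
grip_force: 27.3
```

```bash
python3 - <<'E'
from h import *
T=np.array(sense()['eef_pos'][:2]); v=T-[.5028,.2817]; print(np.hypot(*v),np.arctan2(v[1],v[0])-np.arctan2(.3268-.2817,.5575-.5028)); print(sense()['contact_force'],sense()['grip_width'])
go([.4684,.3426,.0629],2.957)
E
```

```text
0.07202367332426723 0.8705658811976245
[5.32756056 4.0360668  2.57135588] 0.01693920406092713
t 19.0 tcp [0.5036 0.3537 0.0629] yaw 2.959 q7 2.208 move [17.3 32.6 -0.1] 0.002
```

Request:
move_arm(rows=[{"linear": [1.3,5.9,0],"twist": 0},{"linear": [1.8,5.8,0],"twist": 0},{"linear": [2.3,5.7,0],"twist": 0},{"linear": [2.9,5.4,0],"twist": 0},{"linear": [3.4,5.1,0],"twist": 0}])

```text
time_s: 19.5
eef_pos: [0.4739, 0.3462, 0.0628]
tool_rot: [[-0.182, -0.983, 0.002], [-0.983, 0.182, 0.002], [-0.002, -0.002, -1.0]]
contact_force: [4.2, 0.2, 5.8]
grip_width: 0.0172
grip_force: 27.6
```

Request:
move_arm(rows=[{"linear": [3.7,5,0],"twist": 0},{"linear": [0,0,0],"twist": 0},{"linear": [0,0,0],"twist": 0},{"linear": [0,0,0],"twist": 0},{"linear": [0,0,0],"twist": 0}])

```text
time_s: 20.0
eef_pos: [0.4722, 0.3454, 0.0631]
tool_rot: [[-0.183, -0.983, 0.009], [-0.983, 0.183, 0.006], [-0.008, -0.007, -1.0]]
contact_force: [16.9, 9.5, -8.1]
grip_width: 0.017
grip_force: 26.8
```

```bash
python3 - <<'E'
from h import *
T=np.array(sense()['eef_pos'][:2]); v=T-[.5028,.2817]; print(np.hypot(*v),np.arctan2(v[1],v[0])-np.arctan2(.3268-.2817,.5575-.5028)); print(sense()['contact_force'],sense()['grip_width'])
go([.4684,.3426,.0629],2.957)
# circle fit of seen knob points with r=.07
from scipy.optimize import least_squares
P=np.array([[.5575,.3268],[.5344,.3471],[.5036,.3537],T]); f=least_squares(lambda c:np.hypot(*(P-c).T)-.07,[.503,.28]); print(f.x,f.fun)
E
```

```text
0.07066227129333225 1.329439159073577
[16.88265382  9.52633082 -8.07059029] 0.016991899640833526
t 20.0 tcp [0.4722 0.3454 0.0631] yaw 2.958 q7 2.179 move [3.4 3.2 0.1] 0.001
[0.50352666 0.28342032] [-0.00075466  0.00076909  0.00027971 -0.0005592 ]
```

Radius and stop force show the lever is against its released stop. I'll let go, rise and go to the push plate.

Request:
move_arm(rows=[{"linear": [0,0,0],"twist": 0},{"linear": [0,0,0],"twist": 0},{"linear": [0,0,0],"twist": 0},{"linear": [0,0,-10],"twist": 0},{"linear": [0,0,-25],"twist": 0}], gripper=0.5)

```text
time_s: 20.5
eef_pos: [0.4659, 0.3414, 0.0956]
tool_rot: [[-0.182, -0.983, -0.004], [-0.983, 0.182, -0.003], [0.004, 0.003, -1.0]]
contact_force: [-0.4, -0.1, 0.1]
grip_width: 0.0425
grip_force: 0.0
```

Request:
move_arm(rows=[{"linear": [0,0,-35],"twist": 0},{"linear": [0,0,-27],"twist": 0.1},{"linear": [0,0,0],"twist": 0.14},{"linear": [0,0,0],"twist": 0.14},{"linear": [0,0,0],"twist": 0.14}])

```text
time_s: 21.0
eef_pos: [0.4673, 0.3425, 0.1598]
tool_rot: [[-0.651, -0.759, 0.0], [-0.759, 0.651, 0.001], [-0.0, 0.0, -1.0]]
contact_force: [-0.4, 1.0, 0.6]
grip_width: 0.0423
grip_force: 0.0
```

Request:
move_arm(rows=[{"linear": [0,0,0],"twist": 0.14},{"linear": [0,0,0],"twist": 0.14},{"linear": [0,0,0],"twist": 0.14},{"linear": [0,0,0],"twist": 0.14},{"linear": [0,0,0],"twist": 0.14}])

```text
time_s: 21.5
eef_pos: [0.4672, 0.3425, 0.1594]
tool_rot: [[-0.987, -0.161, -0.001], [-0.161, 0.987, 0.0], [0.001, 0.0, -1.0]]
contact_force: [-0.2, -0.4, 0.3]
grip_width: 0.0432
grip_force: 0.0
```

Request:
move_arm(rows=[{"linear": [0,0,0],"twist": 0.14},{"linear": [0,0,0],"twist": 0.14},{"linear": [0,0,0],"twist": 0.074},{"linear": [-10,-20,0],"twist": 0},{"linear": [-15,-35,0],"twist": 0}])

```text
time_s: 22.0
eef_pos: [0.4808, 0.2862, 0.1592]
tool_rot: [[-0.984, 0.181, -0.001], [0.181, 0.984, 0.001], [0.001, 0.001, -1.0]]
contact_force: [1.5, -1.1, 0.0]
grip_width: 0.0421
grip_force: 0.0
```

Request:
move_arm(rows=[{"linear": [-20,-42,0],"twist": 0},{"linear": [-20,-42,0],"twist": 0},{"linear": [-20,-42,0],"twist": 0},{"linear": [-20,-42,0],"twist": 0},{"linear": [-20,-42,0],"twist": 0}])

```text
time_s: 22.5
eef_pos: [0.5411, 0.0575, 0.1596]
tool_rot: [[-0.983, 0.185, 0.0], [0.185, 0.983, 0.001], [0.0, 0.001, -1.0]]
contact_force: [1.3, -0.2, 0.8]
grip_width: 0.0428
grip_force: 0.0
```

Request:
move_arm(rows=[{"linear": [-20,-42,0],"twist": 0},{"linear": [-20,-40,0],"twist": 0},{"linear": [-10,-30,0],"twist": 0},{"linear": [-5,-17,0],"twist": 0},{"linear": [0,0,0],"twist": 0}])

```text
time_s: 23.0
eef_pos: [0.5709, -0.0814, 0.1595]
tool_rot: [[-0.982, 0.191, 0.0], [0.191, 0.982, -0.001], [-0.0, -0.001, -1.0]]
contact_force: [-0.2, -0.3, 0.5]
grip_width: 0.0424
grip_force: 0.0
```

Request:
move_arm(rows=[{"linear": [0,0,0],"twist": 0},{"linear": [0,0,0],"twist": 0},{"linear": [0,0,0],"twist": 0},{"linear": [0,0,0],"twist": 0},{"linear": [0,0,0],"twist": 0}])

```text
time_s: 23.5
eef_pos: [0.5714, -0.0772, 0.1588]
tool_rot: [[-0.983, 0.185, -0.0], [0.185, 0.983, 0.0], [0.0, 0.0, -1.0]]
contact_force: [0.9, -0.4, 0.5]
grip_width: 0.0429
grip_force: 0.0
```

```bash
python3 - <<'E'
from h import *
d=wrist('push'); go([.576,-.0754,.06],1.386)
for p in [(.5935,.018,.0765),(.5753,-.0793,.0905)]: print(proj(d,p))
g=cv2.cvtColor(d['image'],cv2.COLOR_RGB2GRAY); print(g[260:300:5,150:330:5] if 0 else '')
E
```

```text
t 23.55 tcp [ 0.5714 -0.0774  0.1588] yaw 1.385 q7 1.601 move [-4.2  2.8 98.8] -0.001
[365.77563128 205.19774205]
[251.9380716 211.4479362]
```

View pics/push.png

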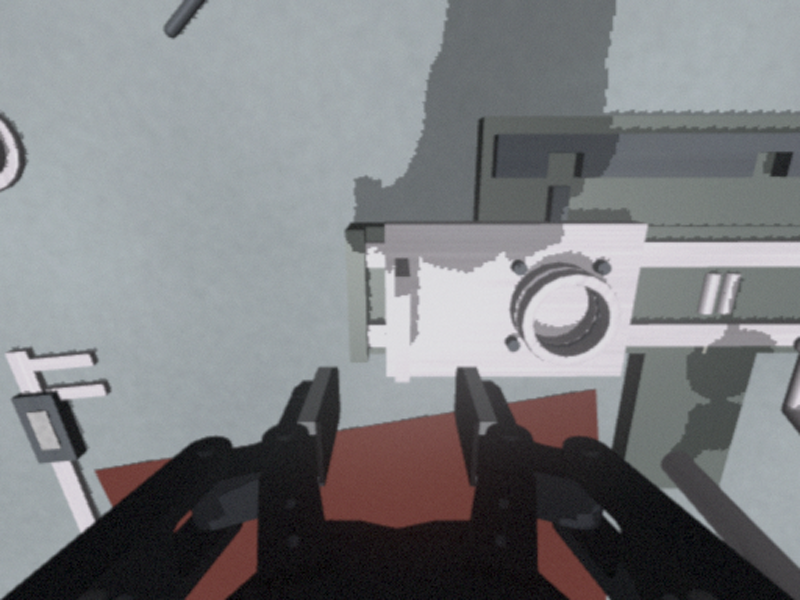

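The picture shows the carriage still at loading with the lock bar drawn clear of the pin, the ring seated at (567,318) and the push plate's top edge at column 400. I'll pinch the plate now.

Request:
move_arm(rows=[{"linear": [-4,2.5,15],"twist": 0},{"linear": [0,0,30],"twist": 0},{"linear": [0,0,30],"twist": 0},{"linear": [0,0,16],"twist": 0},{"linear": [0,0,7],"twist": 0}])

```text
time_s: 24.05
eef_pos: [0.5744, -0.0759, 0.0579]
tool_rot: [[-0.983, 0.186, -0.004], [0.186, 0.983, 0.0], [0.004, -0.001, -1.0]]
contact_force: [-0.6, 0.6, 0.2]
grip_width: 0.0428
grip_force: 0.0
```

Request:
move_arm(rows=[{"linear": [0,0,0],"twist": 0},{"linear": [0,0,0],"twist": 0},{"linear": [0,0,0],"twist": 0},{"linear": [0,0,0],"twist": 0},{"linear": [0,0,0],"twist": 0}])

```text
time_s: 24.55
eef_pos: [0.5761, -0.0762, 0.0614]
tool_rot: [[-0.983, 0.186, 0.001], [0.186, 0.983, 0.0], [-0.001, 0.0, -1.0]]
contact_force: [0.3, 0.0, 0.1]
grip_width: 0.0425
grip_force: 0.0
```

Request:
move_arm(rows=[{"linear": [0,0,0],"twist": 0},{"linear": [0,0,0],"twist": 0},{"linear": [0,0,0],"twist": 0},{"linear": [0,0,0],"twist": 0},{"linear": [0,0,0],"twist": 0}], gripper=1, squeeze=25)

```text
time_s: 25.05
eef_pos: [0.576, -0.0755, 0.061]
tool_rot: [[-0.983, 0.185, 0.0], [0.185, 0.983, 0.001], [-0.0, 0.001, -1.0]]
contact_force: [-1.2, 3.6, 3.5]
grip_width: 0.0076
grip_force: 29.2
```

Request:
move_arm(rows=[{"linear": [0,0,0],"twist": 0},{"linear": [0,0,0],"twist": 0},{"linear": [0,0,0],"twist": 0},{"linear": [0,0,0],"twist": 0},{"linear": [0,0,0],"twist": 0}])

```text
time_s: 25.55
eef_pos: [0.5759, -0.0756, 0.061]
tool_rot: [[-0.983, 0.185, 0.0], [0.185, 0.983, 0.001], [-0.0, 0.001, -1.0]]
contact_force: [-1.3, 5.0, 5.3]
grip_width: 0.0078
grip_force: 29.5
```

Request:
move_arm(rows=[{"linear": [0,2,0],"twist": 0},{"linear": [0,4,0],"twist": 0},{"linear": [0,6,0],"twist": 0},{"linear": [0,8,0],"twist": 0},{"linear": [0,10,0],"twist": 0}])

```text
time_s: 26.05
eef_pos: [0.5809, -0.049, 0.061]
tool_rot: [[-0.982, 0.188, -0.001], [0.188, 0.982, -0.002], [0.0, -0.002, -1.0]]
contact_force: [-2.4, -0.5, 7.1]
grip_width: 0.0078
grip_force: 29.8
```

Request:
move_arm(rows=[{"linear": [0,10,0],"twist": 0},{"linear": [0,10,0],"twist": 0},{"linear": [0,10,0],"twist": 0},{"linear": [0,10,0],"twist": 0},{"linear": [0,10,0],"twist": 0}])

```text
time_s: 26.55
eef_pos: [0.5901, 0.001, 0.061]
tool_rot: [[-0.982, 0.187, -0.001], [0.187, 0.982, -0.002], [0.001, -0.002, -1.0]]
contact_force: [-4.0, -1.2, 6.8]
grip_width: 0.0076
grip_force: 29.9
```

```bash
python3 - <<'E'
from h import *
s=sense(); v=np.array(s['eef_pos'])[:2]-[.5759,-.0756]; print(np.hypot(*v),np.arctan2(v[1],v[0]),s['contact_force'],s['grip_width'])
E
```

```text
0.07788461423391511 1.3871004474007222 [-4.03708414 -1.21324289  6.80632583] 0.0076165083845247
```

Request:
move_arm(rows=[{"linear": [0,10,0],"twist": 0},{"linear": [0,10,0],"twist": 0},{"linear": [0,8,0],"twist": 0},{"linear": [0,6,0],"twist": 0},{"linear": [0,4,0],"twist": 0}])

```text
time_s: 27.05
eef_pos: [0.5968, 0.0372, 0.061]
tool_rot: [[-0.982, 0.187, -0.002], [0.187, 0.982, -0.003], [0.001, -0.003, -1.0]]
contact_force: [-5.8, -2.6, 8.3]
grip_width: 0.0075
grip_force: 30.1
```

Request:
move_arm(rows=[{"linear": [0,2,0],"twist": 0},{"linear": [0,0,0],"twist": 0},{"linear": [0,0,0],"twist": 0},{"linear": [0,0,0],"twist": 0},{"linear": [0,0,0],"twist": 0}])

```text
time_s: 27.55
eef_pos: [0.5976, 0.0414, 0.061]
tool_rot: [[-0.983, 0.186, -0.001], [0.186, 0.983, -0.0], [0.001, -0.0, -1.0]]
contact_force: [-3.1, 2.6, 6.7]
grip_width: 0.0077
grip_force: 29.8
```

```bash
python3 - <<'E'
from h import *
s=sense(); v=np.array(s['eef_pos'])[:2]-[.5759,-.0756]; print(np.hypot(*v),np.arctan2(v[1],v[0]),s['contact_force'],s['grip_width'])
E
```

```text
0.11902313712488276 1.3870323714798904 [-3.07014357  2.64323441  6.73398678] 0.007734052195700112
```

Request:
move_arm(rows=[{"linear": [0,0,0],"twist": 0},{"linear": [0,0,0],"twist": 0},{"linear": [0,0,0],"twist": 0},{"linear": [0,0,0],"twist": 0},{"linear": [0,0,-5],"twist": 0}], gripper=0.5)

```text
time_s: 28.05
eef_pos: [0.5975, 0.0414, 0.0653]
tool_rot: [[-0.983, 0.186, -0.001], [0.186, 0.983, -0.0], [0.001, -0.001, -1.0]]
contact_force: [0.8, -0.3, 0.1]
grip_width: 0.0424
grip_force: 0.0
```

Request:
move_arm(rows=[{"linear": [0,0,-20],"twist": 0},{"linear": [0,0,-30],"twist": 0},{"linear": [0,0,-30],"twist": 0},{"linear": [0,0,-20],"twist": 0},{"linear": [0,0,-4],"twist": 0}])

```text
time_s: 28.55
eef_pos: [0.5996, 0.0416, 0.1728]
tool_rot: [[-0.983, 0.186, 0.005], [0.186, 0.983, 0.001], [-0.004, 0.002, -1.0]]
contact_force: [0.1, -0.1, -0.4]
grip_width: 0.0426
grip_force: 0.0
```

Request:
move_arm(rows=[{"linear": [15,0,0],"twist": 0},{"linear": [35,10,0],"twist": 0},{"linear": [30,30,0],"twist": 0},{"linear": [25,40,0],"twist": 0},{"linear": [25,40,0],"twist": 0}])

```text
time_s: 29.05
eef_pos: [0.4914, 0.1845, 0.1694]
tool_rot: [[-0.982, 0.187, -0.0], [0.187, 0.982, -0.0], [0.0, -0.0, -1.0]]
contact_force: [0.9, 1.0, 0.1]
grip_width: 0.0425
grip_force: 0.0
```

Request:
move_arm(rows=[{"linear": [20,40,0],"twist": 0},{"linear": [20,40,0],"twist": 0},{"linear": [10,40,0],"twist": 0},{"linear": [2,25,0],"twist": 0},{"linear": [0,9,0],"twist": 0}])

```text
time_s: 29.55
eef_pos: [0.4688, 0.3479, 0.1689]
tool_rot: [[-0.983, 0.181, -0.001], [0.181, 0.983, 0.0], [0.001, 0.0, -1.0]]
contact_force: [1.1, -0.1, 0.2]
grip_width: 0.0422
grip_force: 0.0
```

Request:
move_arm(rows=[{"linear": [0,0,0],"twist": -0.1},{"linear": [0,0,0],"twist": -0.14},{"linear": [0,0,0],"twist": -0.14},{"linear": [0,0,0],"twist": -0.14},{"linear": [0,0,0],"twist": -0.14}])

```text
time_s: 30.05
eef_pos: [0.4704, 0.3429, 0.1692]
tool_rot: [[-0.888, -0.459, -0.001], [-0.459, 0.888, -0.001], [0.001, -0.001, -1.0]]
contact_force: [0.5, -0.9, -0.9]
grip_width: 0.0428
grip_force: 0.0
```

Request:
move_arm(rows=[{"linear": [0,0,0],"twist": -0.14},{"linear": [0,0,0],"twist": -0.14},{"linear": [0,0,0],"twist": -0.14},{"linear": [0,0,0],"twist": -0.14},{"linear": [0,0,0],"twist": -0.14}])

```text
time_s: 30.55
eef_pos: [0.4704, 0.3428, 0.1692]
tool_rot: [[-0.383, -0.924, -0.001], [-0.924, 0.383, -0.001], [0.002, -0.0, -1.0]]
contact_force: [0.1, -0.3, -0.5]
grip_width: 0.0427
grip_force: 0.0
```

Request:
move_arm(rows=[{"linear": [0,0,0],"twist": -0.14},{"linear": [0,0,0],"twist": -0.074},{"linear": [0,0,0],"twist": 0},{"linear": [0,0,0],"twist": 0},{"linear": [0,0,0],"twist": 0}])

```text
time_s: 31.05
eef_pos: [0.4702, 0.3441, 0.1696]
tool_rot: [[-0.185, -0.983, -0.0], [-0.983, 0.185, -0.0], [0.0, 0.0, -1.0]]
contact_force: [0.2, -0.1, -0.4]
grip_width: 0.043
grip_force: 0.0
```

```bash
python3 - <<'E'
from h import *
d=wrist('knob2'); go([.4696,.3447,.062],2.957)
g=cv2.cvtColor(d['image'],cv2.COLOR_RGB2GRAY); print('pred knob px',proj(d,[.4696,.3447,.09]))
m=(g<60).astype(np.uint8); n,lab,st,ce=cv2.connectedComponentsWithStats(m)
for s,c in zip(st[1:],ce[1:]):
    if s[4]>40: print(s,np.round(c,1),np.round(plane(d,c,.09),4))
# carriage check by top camera
t=dict(viewer.get_image('top')); np.savez('pics/top1.npz',**t)
a=np.load('pics/top0.npz')['image'].astype(int).sum(2); b=t['image'].astype(int).sum(2)
for nm,I in (('0',a),('1',b)):
    for y in (.03,):
        pass
nest=np.array([.5935,.018]); u=np.array([.184,.983])
for nm,I in (('before',a),('after',b)):
    prof=[int(I[tuple(np.round(proj(t,[*(nest+np.array([.983,-.184])*-.04+u*k*.004),.0465])).astype(int)[::-1])]) for k in range(-32,50)]
    print(nm,prof)
E
```

```text
t 31.1 tcp [0.4702 0.3443 0.1697] yaw 2.956 q7 2.21 move [ -0.3   0.6 107.7] -0.001
pred knob px [253.79185794 201.15907956]
[ 96   0  14  50 307] [102.5  22.4] [0.5494 0.1935 0.09  ]
[157   0  15 121 391] [164.2  58.2] [0.5132 0.2236 0.09  ]
[177   0  10  97 331] [181.4  46.4] [0.4988 0.2185 0.09  ]
[ 1  4 10 12 70] [ 5.3 10.3] [0.6131 0.174  0.09  ]
[62  5  8 11 51] [65.8 10.7] [0.5719 0.182  0.09  ]
[ 36  47  39 160 426] [ 53.4 119. ] [0.6102 0.2489 0.09  ]
[ 339   84   27   96 1632] [352.6 134.4] [0.3823 0.304  0.09  ]
[170 134   6  32  91] [172.8 149.3] [0.5254 0.289  0.09  ]
[125 169  19  74 564] [135.5 205.4] [0.5703 0.3297 0.09  ]
[244 176  17  27 191] [253.1 184.4] [0.4674 0.3299 0.09  ]
[    0   207   507   177 38711] [229.2 333. ] [0.5207 0.4802 0.09  ]
[ 76 229  39   6 144] [ 93.2 232.5] [0.6154 0.3473 0.09  ]
[  5 331  16  16 115] [ 13.4 339.8] [0.7405 0.4477 0.09  ]
before [340, 322, 331, 317, 345, 372, 445, 481, 483, 472, 478, 482, 486, 484, 485, 482, 482, 488, 485, 485, 479, 487, 486, 485, 484, 482, 484, 486, 486, 484, 480, 485, 485, 484, 485, 482, 485, 487, 484, 483, 485, 485, 485, 480, 445, 306, 339, 342, 341, 332, 341, 344, 332, 326, 334, 346, 340, 339, 330, 339, 337, 341, 337, 336, 345, 338, 334, 326, 329, 338, 331, 331, 327, 329, 327, 329, 326, 312, 269, 324, 325, 322]
after [360, 345, 356, 336, 362, 359, 348, 371, 371, 363, 359, 352, 372, 365, 356, 352, 353, 371, 368, 360, 359, 363, 315, 364, 369, 354, 314, 364, 367, 361, 355, 308, 362, 367, 363, 354, 502, 512, 514, 515, 506, 516, 516, 510, 512, 517, 515, 513, 516, 513, 515, 514, 512, 512, 510, 515, 513, 512, 510, 515, 518, 512, 512, 513, 515, 514, 515, 515, 510, 513, 512, 512, 514, 508, 445, 364, 348, 334, 285, 341, 347, 343]
```

The carriage profile moved exactly 120 mm and the knob sits where predicted. I'll descend, grip and swing back to locked.

Request:
move_arm(rows=[{"linear": [0,0.5,20],"twist": 0},{"linear": [0,0,30],"twist": 0},{"linear": [0,0,30],"twist": 0},{"linear": [0,0,20],"twist": 0},{"linear": [0,0,7],"twist": 0}])

```text
time_s: 31.65
eef_pos: [0.4684, 0.3439, 0.0606]
tool_rot: [[-0.183, -0.983, -0.003], [-0.983, 0.183, -0.002], [0.003, 0.002, -1.0]]
contact_force: [0.2, -0.4, -0.6]
grip_width: 0.0427
grip_force: 0.0
```

Request:
move_arm(rows=[{"linear": [0,0,0],"twist": 0},{"linear": [0,0,0],"twist": 0},{"linear": [0,0,0],"twist": 0},{"linear": [0,0,0],"twist": 0},{"linear": [0,0,0],"twist": 0}])

```text
time_s: 32.15
eef_pos: [0.4699, 0.3451, 0.0636]
tool_rot: [[-0.183, -0.983, 0.001], [-0.983, 0.183, 0.001], [-0.001, -0.001, -1.0]]
contact_force: [0.3, 0.3, -0.2]
grip_width: 0.0427
grip_force: 0.0
```

Request:
move_arm(rows=[{"linear": [0,0,0],"twist": 0},{"linear": [0,0,0],"twist": 0},{"linear": [0,0,0],"twist": 0},{"linear": [0,0,0],"twist": 0},{"linear": [0,0,0],"twist": 0}], gripper=1, squeeze=25)

```text
time_s: 32.65
eef_pos: [0.4721, 0.3445, 0.0635]
tool_rot: [[-0.184, -0.983, 0.004], [-0.983, 0.184, 0.001], [-0.002, -0.004, -1.0]]
contact_force: [5.3, -0.9, -1.0]
grip_width: 0.017
grip_force: 26.1
```

Request:
move_arm(rows=[{"linear": [0,0,0],"twist": 0},{"linear": [0,0,0],"twist": 0},{"linear": [0,0,0],"twist": 0},{"linear": [0,0,0],"twist": 0},{"linear": [0,0,0],"twist": 0}])

```text
time_s: 33.15
eef_pos: [0.4721, 0.3444, 0.0635]
tool_rot: [[-0.184, -0.983, 0.004], [-0.983, 0.184, 0.001], [-0.002, -0.004, -1.0]]
contact_force: [6.3, -1.3, -0.5]
grip_width: 0.017
grip_force: 26.1
```

Request:
move_arm(rows=[{"linear": [-3.7,-5,0],"twist": 0},{"linear": [-3.4,-5.1,0],"twist": 0},{"linear": [-2.9,-5.4,0],"twist": 0},{"linear": [-2.3,-5.7,0],"twist": 0},{"linear": [-1.8,-5.8,0],"twist": 0}])

```text
time_s: 33.65
eef_pos: [0.4974, 0.356, 0.0634]
tool_rot: [[-0.182, -0.983, -0.002], [-0.983, 0.182, 0.002], [-0.002, 0.002, -1.0]]
contact_force: [-5.2, 4.1, 4.9]
grip_width: 0.0171
grip_force: 26.4
```

Request:
move_arm(rows=[{"linear": [-1.3,-5.9,0],"twist": 0},{"linear": [-0.8,-6.1,0],"twist": 0},{"linear": [-0.3,-6.1,0],"twist": 0},{"linear": [0.3,-6.1,0],"twist": 0},{"linear": [0.8,-6.1,0],"twist": 0}])

```text
time_s: 34.15
eef_pos: [0.5277, 0.3547, 0.0636]
tool_rot: [[-0.18, -0.984, 0.0], [-0.984, 0.18, 0.006], [-0.006, 0.001, -1.0]]
contact_force: [-1.2, 4.9, 0.6]
grip_width: 0.0168
grip_force: 31.7
```

Request:
move_arm(rows=[{"linear": [1.3,-5.9,0],"twist": 0},{"linear": [1.8,-5.8,0],"twist": 0},{"linear": [2.3,-5.7,0],"twist": 0},{"linear": [2.9,-5.4,0],"twist": 0},{"linear": [3.4,-5.1,0],"twist": 0}])

```text
time_s: 34.65
eef_pos: [0.5534, 0.3362, 0.0635]
tool_rot: [[-0.181, -0.984, -0.0], [-0.984, 0.181, 0.004], [-0.004, 0.001, -1.0]]
contact_force: [-3.6, 0.8, 3.4]
grip_width: 0.0166
grip_force: 32.8
```

Request:
move_arm(rows=[{"linear": [3.7,-5,0],"twist": 0},{"linear": [0,0,0],"twist": 0},{"linear": [0,0,0],"twist": 0},{"linear": [0,0,0],"twist": 0},{"linear": [0,0,0],"twist": 0}])

```text
time_s: 35.15
eef_pos: [0.5589, 0.3296, 0.0635]
tool_rot: [[-0.182, -0.983, 0.002], [-0.983, 0.182, 0.002], [-0.002, -0.001, -1.0]]
contact_force: [1.3, 4.5, 5.0]
grip_width: 0.0169
grip_force: 33.1
```

Request:
move_arm(rows=[{"linear": [1.5,-1.5,0],"twist": 0},{"linear": [1,-1,0],"twist": 0},{"linear": [0,0,0],"twist": 0},{"linear": [0,0,0],"twist": 0},{"linear": [0,0,0],"twist": 0}])

```text
time_s: 35.65
eef_pos: [0.5607, 0.3267, 0.0635]
tool_rot: [[-0.182, -0.983, 0.002], [-0.983, 0.182, 0.002], [-0.002, -0.001, -1.0]]
contact_force: [-0.1, 4.7, 4.5]
grip_width: 0.0172
grip_force: 33.1
```

Request:
move_arm(rows=[{"linear": [0,0,0],"twist": 0},{"linear": [0,0,0],"twist": 0},{"linear": [0,0,0],"twist": 0},{"linear": [0,0,0],"twist": 0},{"linear": [0,0,-5],"twist": 0}], gripper=0.5)

```text
time_s: 36.15
eef_pos: [0.5597, 0.3248, 0.067]
tool_rot: [[-0.183, -0.983, -0.002], [-0.983, 0.183, -0.001], [0.002, 0.001, -1.0]]
contact_force: [-0.3, -0.2, 0.3]
grip_width: 0.0427
grip_force: 0.0
```

Request:
move_arm(rows=[{"linear": [0,0,-25],"twist": 0},{"linear": [0,0,-35],"twist": 0},{"linear": [0,0,-40],"twist": 0},{"linear": [30,0,-25],"twist": 0},{"linear": [40,20,0],"twist": 0}])

```text
time_s: 36.65
eef_pos: [0.5311, 0.2615, 0.1971]
tool_rot: [[-0.182, -0.983, 0.008], [-0.983, 0.182, 0.004], [-0.005, -0.007, -1.0]]
contact_force: [0.3, -0.6, -0.0]
grip_width: 0.0422
grip_force: 0.0
```

Request:
move_arm(rows=[{"linear": [20,40,0],"twist": 0},{"linear": [0,45,0],"twist": 0},{"linear": [0,25,0],"twist": 0},{"linear": [0,0,0],"twist": 0},{"linear": [0,0,0],"twist": 0}])

```text
time_s: 37.15
eef_pos: [0.4163, 0.2608, 0.1936]
tool_rot: [[-0.182, -0.983, 0.001], [-0.983, 0.182, 0.001], [-0.001, -0.001, -1.0]]
contact_force: [1.0, 0.2, -0.3]
grip_width: 0.0427
grip_force: 0.0
```

Request:
move_arm(rows=[{"linear": [0,0,0],"twist": 0},{"linear": [0,0,0],"twist": 0},{"linear": [0,0,0],"twist": 0},{"linear": [0,0,0],"twist": 0},{"linear": [0,0,0],"twist": 0}])

```text
time_s: 37.65
eef_pos: [0.4162, 0.2606, 0.1926]
tool_rot: [[-0.183, -0.983, -0.0], [-0.983, 0.183, -0.0], [0.0, 0.0, -1.0]]
contact_force: [-0.5, 0.3, 0.2]
grip_width: 0.0425
grip_force: 0.0
```

```bash
python3 - <<'E'
from h import *
d=wrist('final'); go([.45,.25,.2])
g=cv2.cvtColor(d['image'],cv2.COLOR_RGB2GRAY)
for n,p in (('knob',[.557,.326,.09]),('released',[.4696,.3447,.09]),('ring',[.5935+.0221,.018+.118,.0765])): print(n,proj(d,p))
n,lab,st,ce=cv2.connectedComponentsWithStats((g<60).astype(np.uint8))
for s,c in zip(st[1:],ce[1:]):
    if 80<s[4]<2500: print(s,np.round(c,1),np.round(plane(d,c,.08),4))
# top & scene: compare with start
for n in ('top','scene'):
    t=dict(viewer.get_image(n)); a=np.load(f'pics/{n}0.npz')['image']
    if n=='scene':
        for nm,p in (('knob locked',[.557,.326,.08]),('knob rel',[.4696,.3447,.08])):
            u,v=np.round(proj(t,p)).astype(int); print(nm,u,v,'start',a[v-4:v+5,u-3:u+4].mean().round(),'now',t['image'][v-4:v+5,u-3:u+4].mean().round())
        u,v=np.round(proj(t,[.557,.326,.07])).astype(int)
        x=a[v-12:v+12,u-12:u+12]; y=t['image'][v-12:v+12,u-12:u+12]
        print('knob patch corr',cv2.matchTemplate(t['image'][v-20:v+20,u-20:u+20],x,cv2.TM_CCOEFF_NORMED).round(2)[3:14:2,3:14:2].tolist())
        # ring patch now in the nest
    np.savez(f'pics/{n}2.npz',**t)
E
```

```text
t 37.7 tcp [0.4161 0.2606 0.1926] yaw 2.958 q7 2.271 move [  4.2 -35.2  -7.4]
knob [131.15731608 274.84304399]
released [217.43589748 276.78579631]
ring [ 5.1562504  95.03795178]
[ 67   0  24  99 619] [78.7 46.1] [0.5352 0.1122 0.08  ]
[111   0  32 203 918] [126.3  97.2] [0.5095 0.1577 0.08  ]
[144   0  24 182 854] [155.2  86.5] [0.4822 0.1539 0.08  ]
[40 86  8 27 91] [44.2 99.9] [0.5809 0.1467 0.08  ]
[ 85 100  15  46 264] [ 92.5 122.6] [0.5464 0.1727 0.08  ]
[ 40 149  20  74 163] [ 49.3 183.4] [0.6079 0.219  0.08  ]
[170 172  43  34 311] [197.5 182. ] [0.4674 0.2439 0.08  ]
[141 213   6  23  83] [143.7 223.5] [0.5316 0.2762 0.08  ]
knob locked 319 142 start 77.0 now 84.0
knob rel 298 133 start 173.0 now 175.0
knob patch corr [[-0.11999999731779099, 0.0, 0.25999999046325684, 0.44999998807907104, 0.1899999976158142, -0.10000000149011612], [-0.12999999523162842, 0.09000000357627869, 0.4300000071525574, 0.5899999737739563, 0.23000000417232513, -0.09000000357627869], [-0.17000000178813934, 0.15000000596046448, 0.6200000047683716, 0.7599999904632568, 0.28999999165534973, -0.10000000149011612], [-0.10999999940395355, 0.20999999344348907, 0.7099999785423279, 0.800000011920929, 0.2800000011920929, -0.14000000059604645], [-0.12999999523162842, 0.15000000596046448, 0.5400000214576721, 0.5299999713897705, 0.18000000715255737, -0.14000000059604645], [-0.18000000715255737, 0.07000000029802322, 0.3799999952316284, 0.33000001311302185, 0.07000000029802322, -0.14000000059604645]]
```

```bash
python3 -c "
from rig import order
print(order.finish_job())"
```

```text
the job is handed in; nothing more can be done
None
```

I handed the job in at 37.7 s of the 72 s limit: the ring is in the nest, the carriage is at the gauging station (measured shift 120 mm) and the lever is swung back to locked. I checked the lever after locking, but I last saw the ring seated before the push. No verdict was returned.

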